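Clear the warming plate and hold the surface thermometer on its check mark

TASK

Clear the warming plate for its temperature check: put both cuvettes in the tray that already holds cuvettes and the vial in the tray that already holds vials, setting them down rather than dropping them. Then take the stick thermometer out of its stand and hold it upright on the plate with its sprung sensor foot wholly inside the drawn ring, pressed lightly so that the foot's spring is about half in. Finish while still holding it there with the gripper for the reading, never press hard, and leave everything else on the bench as it is.

Things in the scene. Friction and masses are not known exactly. Their poses are not given: they have to be found in the camera images.
- warmer: Bench warming plate, fixed: beige housing, bare aluminium plate 180 x 180 mm on top, sloped control panel (lower) on its -x side. Origin on the bench under the plate's centre, z up, x and y along the plate's edges; plate surface at z = 85 mm. The whole reaches x -145 to +95 mm, y -100 to +100 mm.
- spot: Black ring, 24 mm inner diameter, drawn flat on the aluminium plate. Origin at its centre on the plate surface. It may be partly or wholly hidden under an item before the plate is cleared.
- probe: Stick thermometer, 152 mm, 0.1 kg. Origin: centre of the sensor foot's face, spring out; z runs up the stick. Copper foot 12 mm dia. (z 0-5 mm), shaft 10 dia. (14-55), nose 20 dia. (55-85), flange 30 dia. (85-90), flat-sided handle 20 in x by 26 in y (90-152), display on +x. Starts in the stand, leaning 20 degrees. Grasp across y at z = 125; pull out along its z, foot clear after 90 mm.
- probe_tip (a joint): Travel of the thermometer's sprung sensor foot into the shaft, in m: 0 = out, 0.008 = fully in. The spring starts at about 0.8 N and rises 0.5 N per mm, so half in (0.004) is about 2.8 N.
- probe_point (a point): Centre of the sensor foot's face, the point that goes on the plate; it moves with the foot. z axis along the stick as for the thermometer.
- stand: Thermometer stand, fixed: dark base 110 x 85 x 14 mm with a black sleeve 32 mm in diameter, 30 mm long, its open top leaning 20 degrees to the stand's -x. The thermometer hangs in it by its flange, foot at (20, 0, 30) mm in this frame, its y along the stand's y; sleeve mouth at about (-9, 0, 110) mm. Origin on the bench, 5 mm in +x of the base's middle.
- cuvette_tray: Low stainless tray with the cuvettes, fixed to the bench: 140 x 120 mm outside, 22 mm high, 2.5 mm walls and floor. Origin under its centre. Two cuvettes already stand in the row x = +45 mm; the -x half is free.
- vial_tray: Low stainless tray with the vials, the same as the other. Two vials already stand in the row x = +45 mm; the -x half is free.
- cuvette_a: Whitish square cuvette with stopper, 12.5 x 12.5 x 45 mm high, 14 g, standing on the warming plate. Origin at the centre of its underside, x and y square to its sides.
- cuvette_b: The other cuvette on the warming plate, the same as the first.
- vial: Round amber glass vial with white cap, 27 mm in diameter, 50 mm high (glass body to 36 mm), 40 g, standing on the warming plate. Origin at the centre of its underside.
- old_cuvette_a: Cuvette that already stands in the cuvette tray; stays.
- old_cuvette_b: Cuvette that already stands in the cuvette tray; stays.
- old_vial_a: Vial that already stands in the vial tray; stays.
- old_vial_b: Vial that already stands in the vial tray; stays.
- bottle: White reagent bottle, 64 mm in diameter, 130 mm high, on the bench, left if the stand is right and the other way round; stays. Origin under its centre.
- tip_box: Grey box of pipette tips, 85 x 120 x 59 mm, on the bench; stays. Origin under its centre.
- timer: Small white bench timer lying flat, 62 x 70 x 20 mm, on the bench; stays. Origin under its centre.

How it is judged:
By the outcome, as a careful person would: the job done as asked, in the order asked, and still so for the second after the job is handed in, while the arm keeps its last pose, push and grip.
It also fails if it takes over 72 s, if anything falls off the work surface, if the arm or the gripper's body presses on something with over 40 N, if the wrist force passes 120 N, or if a joint passes its speed limit or range.

ROBOT

A 7-joint arm with a two-finger parallel gripper is mounted at the origin on the work surface. World frame = base frame: x ahead of the robot, y to its left, z up, the work surface at z = 0. Lengths are in m, angles in rad, forces in N, time in s.
With the tool pointing down it reaches from about 0.425 to 0.95 m from the base axis. Payload 4.7 kg.
Tool frame: the origin (TCP) lies at the very end of the fingers, on their centre line; the grasp point (between the pads) lies 19 mm behind it (robot.grip_depth is the distance from the TCP to the grasp point, in m); z points along the fingers, y is the direction in which the jaws open and shut (so a half turn about z gives the same grasp; the last joint's range is limited). The gripper opens to 85 mm and grips with 20 to 120 N. Pads are 22 mm wide; open, the fingers measure 114 mm over their backs; the gripper's body (76 mm by 85 mm) begins 54 mm behind the grasp point. The pads swing forward as they close: fully open they stand 13 mm farther back than shut.
Start: joints at [-1.356, 0.469, -0.049, 1.532, 0.024, 1.141, -0.082], TCP at [0.163, 0.655, 0.231] pointing down, gripper open.
Joint ranges: [-2.59, 2.59], [-0.33, 1.99], [-1.39, 1.29], [0.1, 2.45], [-1.04, 4.18], [0.21, 1.99], [-2.66, 2.66]. Speed limits (rad/s): [2.57, 2.57, 3.14, 3.14, 3.14, 3.14, 3.14].

INTERFACE

Orientations are given as a unit quaternion [x, y, z, w].
In Python, from cell import robot, vision gives the robot as it stands.
- The arm moves only by the tool servo_tool, never from a script. Its argument "rows" is a list of rows, each an object of numbers: "x", "y", "z": the shift along the world's x, y, z in mm; "rx", "ry", "rz": the turn, a rotation vector about the world's x, y, z in rad. In form: [{"x": .., "y": .., "z": .., "rx": .., "ry": .., "rz": ..}, ...]. A call has 1 to 20 rows; each row shifts and turns the pose as measured when the row begins; what a row does not reach is not made up. A row lasts 1/12 s, in which the tool goes at most 41.7 mm and 7.16 degrees, less where a joint would pass 70% of its speed; a pose out of reach is approached as far as the arm can. A call is refused whole if a number of a shift passes 41.7 or a number of a turn 0.125, either way. A call with a gripper value outside its range is refused whole. "gripper" is the opening, from 0 (shut) to 1 (fully open), set as the call begins (left out, the last holds). The fingers move at their own pace and stop on an object; the grip force is fixed at half the most. Time passes only in rows, so rows that do not move let the fingers close. It gives the time, the measured TCP pose, the force and the opening at its end, in the units of the state.
- robot.sense(): the state, without advancing time (a new reading comes with each control period).
- vision.read_camera(name): name is "scene" or "top" or "wrist"; returns a dict with "img" (400x640x3 uint8, red, green, blue), "depth" (400x640 float32, m along the optical axis (not along the pixel's ray), 0 where there is no reading), "camera_matrix" (3x3 intrinsics, pixels), "distortion" ([k1, k2, p1, p2, k3] as OpenCV has them; the pictures are not rectified), "R" (3x3) and "t" (3): a world point X has camera coordinates R X + t; the wrist camera has in their place "mount" (4x4, takes a point from camera to tool coordinates, whose origin is the TCP and whose axes are the flange's). Camera axes: x right, y down, z forward; pixel columns grow to the right and rows downward; lengths in m; the calibration is good to about 2 mm. A picture is of the moment at which its call begins: read the wrist's pose just before it.
- robot.sign_off(): hands the job in, once; it reports no verdict.
The state is a dict: "clock": time; "q": joint angles; "joint_vel": joint speeds; "tau": joint torques, N m; "tcp_pos": TCP position; "tcp_rot": TCP orientation; "ft_force": force on the tool from outside, world axes, zero at the start; "wrist_torque": the same for the moment, N m; "opening": finger opening in m.
Only numpy, scipy, OpenCV 4.12 (cv2) and the standard library are available. Lean on these libraries where they do the work, as an engineer would, in place of code of your own. Each camera call takes 0.05 s, during which the arm holds its last target.

## Working session

There is one attempt and no reset: what is moved stays moved. The work goes in short steps, Python scripts to look and compute and a tool call to move; the robot and the scene stay as the last step left them, time stands still between calls to the robot, and variables do not carry over. Pictures are saved under pics/ and viewed, and the job is handed in when it is done.

Besides the shell and the picture viewer there is one more tool, called after "Call:" as name(argument=value, ...) on one line, values as JSON. servo_tool: Moves the arm, as the interface text tells. Its arguments: {"type":"object","properties":{"rows":{"type":"array","items":{"type":"object","properties":{"x":{"type":"number"},"y":{"type":"number"},"z":{"type":"number"},"rx":{"type":"number"},"ry":{"type":"number"},"rz":{"type":"number"}}}},"gripper":{"type":"number"}},"required":["rows"]}

```bash
ls; mkdir -p pics; cat > h.py <<'E'
import numpy as np, cv2
from cell import robot, vision
from scipy.spatial.transform import Rotation as Rn
def cam(name,save=None):
    s=robot.sense(); c=vision.read_camera(name)
    if name=="wrist":
        T=np.eye(4);T[:3,:3]=Rn.from_quat(s["tcp_rot"]).as_matrix();T[:3,3]=s["tcp_pos"]
        M=T@np.array(c["mount"])   # cam->world
        c["R"]=M[:3,:3].T; c["t"]=-M[:3,:3].T@M[:3,3]
    c["R"]=np.array(c["R"]);c["t"]=np.array(c["t"]).ravel()
    if save: cv2.imwrite("pics/"+save,c["img"][:,:,::-1])
    np.savez("/tmp/"+(save or name)+".npz",**{k:np.array(v) for k,v in c.items()})
    return c
def load(n):
    return dict(np.load("/tmp/"+n+".npz"))
def cloud(c):
    h,w=c["depth"].shape
    u,v=np.meshgrid(np.arange(w),np.arange(h))
    p=cv2.undistortPoints(np.stack([u,v],-1).reshape(-1,1,2).astype(float),np.array(c["camera_matrix"]),np.array(c["distortion"])).reshape(h,w,2)
    d=c["depth"]
    X=np.concatenate([p*d[...,None],d[...,None]],-1)
    W=(X-c["t"])@c["R"]
    W[d<=0]=np.nan
    return W
def onplane(c,uv,z):
    p=cv2.undistortPoints(np.array(uv,float).reshape(-1,1,2),np.array(c["camera_matrix"]),np.array(c["distortion"])).reshape(-1,2)
    r=np.c_[p,np.ones(len(p))]@c["R"]; o=-c["R"].T@c["t"]
    return o+r*((z-o[2])/r[:,2])[:,None]
def proj(c,P):
    return cv2.projectPoints(np.array(P,float).reshape(-1,1,3),cv2.Rodrigues(c["R"])[0],c["t"],np.array(c["camera_matrix"]),np.array(c["distortion"]))[0].reshape(-1,2)
E
python3 - <<'E'
from h import *
s=robot.sense();print(s)
for n in["scene","top","wrist"]:
    c=cam(n,n+"0.png");print(n,-c["R"].T@c["t"],c["R"][2])
E
```

```text
pics
{'clock': 0.0, 'q': array([-1.35593395,  0.4694552 , -0.04859962,  1.5336892 ,  0.02411647,
        1.14100834, -0.08227732]), 'joint_vel': array([ 0.00172635, -0.00102313,  0.0006564 ,  0.00017442,  0.00120025,
       -0.00196591, -0.00039087]), 'tau': array([-9.20073653e-04, -5.10287082e+01, -4.72612283e-02, -2.37711167e+01,
        1.07448560e-02,  7.41278578e-03,  2.73191773e-05]), 'tcp_pos': array([0.16276513, 0.65447864, 0.23025417]), 'tcp_rot': array([ 1.21547210e-01,  9.92585161e-01, -9.83847128e-04, -7.73177295e-05]), 'ft_force': array([-0.1475277 ,  0.23887079,  0.64246877]), 'wrist_torque': array([-0.01778809, -0.01722626,  0.0263714 ]), 'opening': 0.08550203272879549}
scene [ 1.131299   -0.7545683   0.80585454] [-0.43735961  0.6475108  -0.62405635]
top [0.44385388 0.0129338  1.44534576] [ 1.28585294e-01  6.17009265e-04 -9.91698261e-01]
wrist [0.08465782 0.67556372 0.37335614] [ 0.30547599 -0.07850165 -0.94895833]
```

View pics/scene0.png

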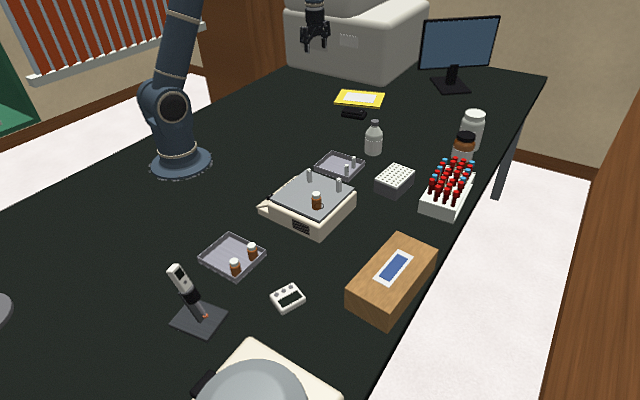

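View pics/top0.png

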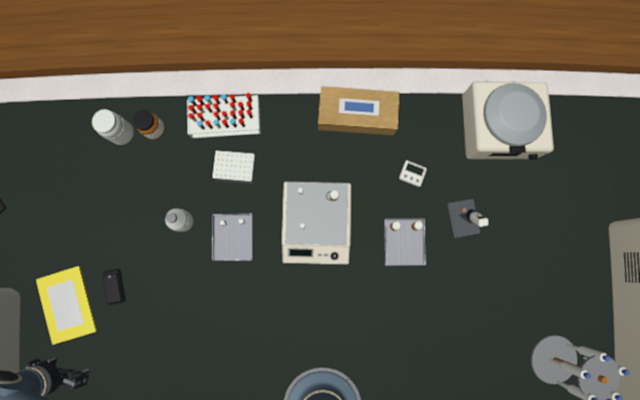

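View pics/wrist0.png

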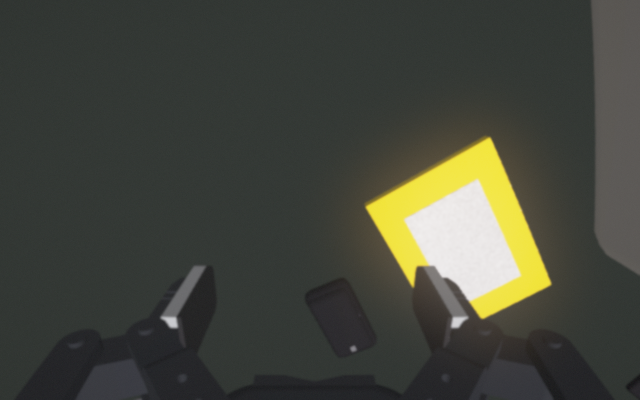

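The scene shows the plate in the middle. The cuvette tray is on the left (top px 232,237), the vial tray on the right (405,242) and the stand at the far right (465,218). Two cuvettes (300,191 and 302,225) and the vial (334,195) are on the plate.

```bash
python3 - <<'E'
from h import *
c=load("top0.png");W=cloud(c)
for n,u,v in [("cuv1",300,190),("cuv2",302,225),("vial",334,195),("plate",317,215),("oldc",222,223),("oldc",241,221),("oldv",395,225),("oldv",418,225),("bottle",176,218),("trayc",228,245),("trayv",400,250)]:
    print(n,W[v,u].round(4))
im=c["img"]
big=cv2.resize(im[160:280,160:500],None,fx=2.35,fy=2.35,interpolation=cv2.INTER_CUBIC);cv2.imwrite("pics/topc.png",big[:,:,::-1])
def rect(mask,name):
    n,l,st,ce=cv2.connectedComponentsWithStats(mask.astype(np.uint8))
    for i in range(1,n):
        if st[i,4]>8:
            P=W[l==i]; r=cv2.minAreaRect(P[:,:2].astype(np.float32)*1000)
            print(name,st[i],np.round(r[0],1),np.round(r[1],1),round(r[2],1),"z",P[:,2].min().round(4),np.median(P[:,2]).round(4),P[:,2].max().round(4))
x,y,z=W[...,0],W[...,1],W[...,2]
roi=(x>.3)&(x<.85)&(y>-.5)&(y<.5)
rect(roi&(z>.08)&(z<.09),"plate")
rect(roi&(z>.1),"high")
rect(roi&(z>.012)&(z<.075),"low")
E
```

```text
cuv1 [0.6376 0.0586 0.133 ]
cuv2 [0.5385 0.0534 0.1337]
vial [ 0.6222 -0.0372  0.135 ]
plate [0.5712 0.0111 0.0801]
oldc [0.5524 0.2959 0.0486]
oldc [0.5577 0.2381 0.0516]
oldv [ 0.5412 -0.2203  0.0569]
oldv [ 0.5411 -0.2914  0.0471]
bottle [0.5622 0.4158 0.1173]
trayc [0.488  0.2861 0.    ]
trayv [ 0.4679 -0.2423  0.0056]
plate [471 122   2  16  17] [ 825.1 -459.3] [ 3.6 48.5] 89.8 z 0.0802 0.085 0.0897
plate [472 149   7   5   9] [ 756.  -464.2] [19.3  4.3] 51.9 z 0.0806 0.086 0.0899
plate [ 285  183   63   63 3333] [575.5  14.2] [180.  180.5] 88.1 z 0.08 0.0847 0.09
plate [165 209  22  21  97] [559.8 425.7] [52.8 62.2] 28.2 z 0.08 0.0859 0.09
high [473 116  20  37 604] [ 799.9 -478. ] [100.   43.9] 0.7 z 0.1003 0.1232 0.1548
high [197 122   4   4  13] [845.2 361.8] [9.9 9. ] 88.4 z 0.1005 0.1019 0.1038
high [213 122   5   3   9] [846.2 312. ] [ 6.3 11.4] 0.7 z 0.1005 0.1016 0.1044
high [221 122   6   2   9] [846.8 286.4] [ 4.7 14.5] 0.2 z 0.1 0.1036 0.1072
high [297 188   6   7  28] [637.8  60.2] [12.  12.8] 73.6 z 0.1032 0.1272 0.1346
high [329 191  10  10  75] [622.9 -35.4] [25.
[... 966 characters left out ...]
2.7 -441.1] [108.1  84.9] 10.8 z 0.012 0.0146 0.0649
low [177 211  16  20 120] [557.9 410.2] [29.7 62. ] 74.3 z 0.0121 0.0473 0.0741
low [212 214  41  46 159] [513.7 271.1] [133.8 124.6] 1.5 z 0.0122 0.02 0.0306
low [239 219   6   6  27] [557.9 239.8] [12.4 13.1] 13.2 z 0.0168 0.0428 0.0516
low [385 219  40  46 114] [ 493.5 -253.8] [119.  137.8] 89.8 z 0.0121 0.0198 0.0269
low [412 219  14  42 142] [ 498.8 -298.2] [125.3  38.2] 0.7 z 0.0122 0.0259 0.0597
low [220 221   7   4  23] [555.  296.6] [ 9.6 13.2] 16.2 z 0.013 0.0421 0.0518
low [390 222  10   9  69] [ 539.9 -222.2] [23.5 22.9] 47.8 z 0.0143 0.049 0.0586
low [215 249  38  11  50] [446.  262.7] [ 29.2 112.8] 15.3 z 0.0122 0.0217 0.0282
```

View pics/topc.png

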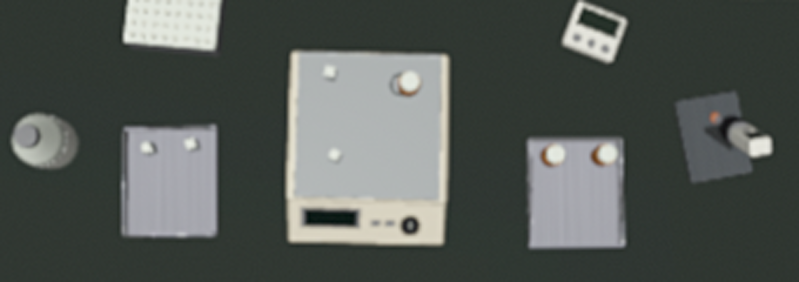

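Call:
servo_tool(rows=[{"x": 20, "y": -30, "z": 5, "rz": 0.013}, {"x": 20, "y": -30, "z": 5, "rz": 0.013}, {"x": 20, "y": -30, "z": 5, "rz": 0.013}, {"x": 20, "y": -30, "z": 5, "rz": 0.013}, {"x": 20, "y": -30, "z": 5, "rz": 0.013}, {"x": 20, "y": -30, "z": 5, "rz": 0.013}, {"x": 20, "y": -30, "z": 5, "rz": 0.013}, {"x": 20, "y": -30, "z": 5, "rz": 0.013}, {"x": 20, "y": -30, "z": 5, "rz": 0.013}, {"x": 20, "y": -30, "z": 5, "rz": 0.013}], gripper=0.6)

```text
$.rows[0]: bad value
```

Call:
servo_tool(rows=[{"x": 20, "y": -30, "z": 5, "rx": 0, "ry": 0, "rz": 0.013}, {"x": 20, "y": -30, "z": 5, "rx": 0, "ry": 0, "rz": 0.013}, {"x": 20, "y": -30, "z": 5, "rx": 0, "ry": 0, "rz": 0.013}, {"x": 20, "y": -30, "z": 5, "rx": 0, "ry": 0, "rz": 0.013}, {"x": 20, "y": -30, "z": 5, "rx": 0, "ry": 0, "rz": 0.013}, {"x": 20, "y": -30, "z": 5, "rx": 0, "ry": 0, "rz": 0.013}, {"x": 20, "y": -30, "z": 5, "rx": 0, "ry": 0, "rz": 0.013}, {"x": 20, "y": -30, "z": 5, "rx": 0, "ry": 0, "rz": 0.013}], gripper=0.6)

```text
clock: 0.82
tcp_pos: [0.317, 0.4087, 0.2657]
tcp_rot: [0.058, 0.998, -0.004, -0.004]
ft_force: [0.1, 0.8, 0.2]
opening: 0.0506
```

Call:
servo_tool(rows=[{"x": 19, "y": -33, "z": 3, "rx": 0, "ry": 0, "rz": 0.01}, {"x": 19, "y": -33, "z": 3, "rx": 0, "ry": 0, "rz": 0.01}, {"x": 19, "y": -33, "z": 3, "rx": 0, "ry": 0, "rz": 0.01}, {"x": 19, "y": -33, "z": 3, "rx": 0, "ry": 0, "rz": 0.01}, {"x": 19, "y": -33, "z": 3, "rx": 0, "ry": 0, "rz": 0.01}, {"x": 19, "y": -33, "z": 3, "rx": 0, "ry": 0, "rz": 0.01}, {"x": 19, "y": -33, "z": 3, "rx": 0, "ry": 0, "rz": 0.01}, {"x": 19, "y": -33, "z": 3, "rx": 0, "ry": 0, "rz": 0.01}, {"x": 19, "y": -33, "z": 3, "rx": 0, "ry": 0, "rz": 0.01}, {"x": 19, "y": -33, "z": 3, "rx": 0, "ry": 0, "rz": 0.01}, {"x": 19, "y": -33, "z": 3, "rx": 0, "ry": 0, "rz": 0.01}, {"x": 14, "y": -25, "z": 3, "rx": 0, "ry": 0, "rz": 0.01}, {"x": 0, "y": 0, "z": 0, "rx": 0, "ry": 0, "rz": 0}, {"x": 0, "y": 0, "z": 0, "rx": 0, "ry": 0, "rz": 0}])

```text
clock: 1.98
tcp_pos: [0.5477, -0.012, 0.3043]
tcp_rot: [0.002, 1.0, -0.005, -0.002]
ft_force: [-0.3, 0.9, 0.3]
opening: 0.0511
```

```bash
python3 - <<'E'
from h import *
c=cam("wrist","w1.png");s=robot.sense();print(s["tcp_pos"],s["tcp_rot"],c["camera_matrix"][0])
W=cloud(c);x,y,z=W[...,0],W[...,1],W[...,2]
for lo,hi in((.083-.006,.092),(.115,.14),(.095,.15)):
    n,l,st,ce=cv2.connectedComponentsWithStats(((z>lo)&(z<hi)&(x>.45)&(x<.69)&(abs(y)<.12)).astype(np.uint8))
    for i in range(1,n):
        if st[i,4]>100:
            P=W[l==i];r=cv2.minAreaRect(P[:,:2].astype(np.float32)*1000);print(lo,st[i],np.round(r[0],1),np.round(r[1],1),round(r[2],1),np.percentile(P[:,2],[5,50,95]).round(4))
E
```

```text
[ 0.54766695 -0.01231794  0.30430539] [ 0.00172376  0.99998272 -0.00521889 -0.00208506] [348.27229267   0.         313.99553448]
0.077 [  254   103   176   164 24543] [576.5  12.8] [180.3 180.4] 88.0 [0.0841 0.0854 0.0866]
0.115 [374 154  19  19 222] [537.5  52.8] [12.6 12.5] 62.1 [0.1182 0.1297 0.1312]
0.115 [278 232  26  31 617] [623.4 -37. ] [25.9 24.7] 78.0 [0.1188 0.1346 0.1364]
0.095 [371 150  22  23 302] [537.5  52.8] [12.5 12.5] 62.6 [0.0986 0.1264 0.1311]
0.095 [278 224  27  39 802] [623.6 -37.2] [24.5 26.5] 18.4 [0.0995 0.1305 0.1362]
0.095 [372 241  19  19 192] [635.1  56.4] [ 9.4 17.3] 28.2 [0.0964 0.1096 0.1249]
```

View pics/w1.png

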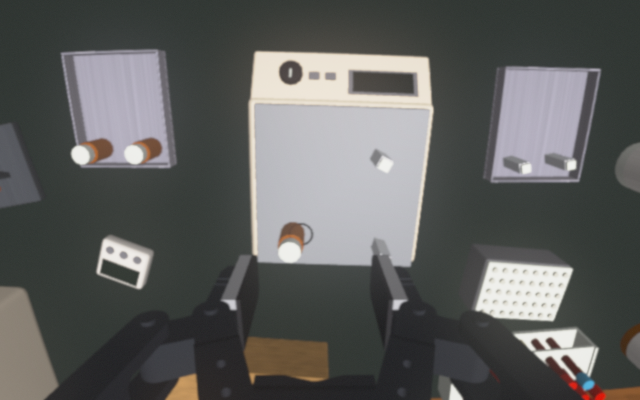

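The wrist view shows both trays, the vial at (291,240), the ring peeking out at (303,234), cuvette_b at (381,160) and cuvette_a at (380,247). I'll enlarge it for yaw, and measure the trays and stand.

```bash
python3 - <<'E'
from h import *
c=load("w1.png");im=c["img"]
a=cv2.resize(im[135:275,265:405],None,fx=5,fy=4.2,interpolation=cv2.INTER_CUBIC)
cv2.imwrite("pics/w1c.png",a[:,:,::-1])
W=cloud(c);x,y,z=W[...,0],W[...,1],W[...,2]
for nm,yl,yh in(("cuvtray",.15,.36),("vialtray",-.37,-.15)):
    m=(z>.014)&(z<.027)&(y>yl)&(y<yh)&(x>.40)&(x<.60)
    P=W[m];r=cv2.minAreaRect(P[:,:2].astype(np.float32)*1000);print(nm,np.round(r[0],1),np.round(r[1],1),round(r[2],1),len(P))
    m=(z>.03)&(z<.065)&(y>yl)&(y<yh)&(x>.40)&(x<.60)
    n,l,st,ce=cv2.connectedComponentsWithStats(m.astype(np.uint8))
    for i in range(1,n):
        if st[i,4]>30:
            P=W[l==i];r=cv2.minAreaRect(P[:,:2].astype(np.float32)*1000);print(" old",st[i],np.round(r[0],1),np.round(r[1],1),round(r[2],1),np.percentile(P[:,2],[5,95]).round(3))
# image-based corners tray rim: wrist px
print(onplane(c,[(63,52),(163,50),(175,166),(75,166)],.022).round(4))
print(onplane(c,[(497,67),(600,69),(578,181),(487,181)],.022).round(4))
E
```

```text
cuvtray [512.7 270.9] [140.2 122.2] 0.3 1912
 old [557 157  19  13 199] [555.2 296.2] [12.1 13.9] 12.5 [0.031 0.048]
 old [513 160  18  14 202] [559.3 239.8] [12.4 14.9] 14.7 [0.032 0.049]
vialtray [ 492.6 -255.4] [121.8 141.1] 89.2 1836
 old [ 71 141  31  23 531] [ 539.9 -289.9] [25.  23.6] 56.2 [0.033 0.054]
 old [125 140  29  25 520] [ 540.  -224.3] [26.3 24.5] 52.1 [0.033 0.054]
[[ 0.4218 -0.3118  0.022 ]
 [ 0.4245 -0.188   0.022 ]
 [ 0.5621 -0.1897  0.022 ]
 [ 0.5607 -0.324   0.022 ]]
[[0.4445 0.2006 0.022 ]
 [0.4427 0.3302 0.022 ]
 [0.5821 0.3311 0.022 ]
 [0.5824 0.2073 0.022 ]]
```

View pics/w1c.png

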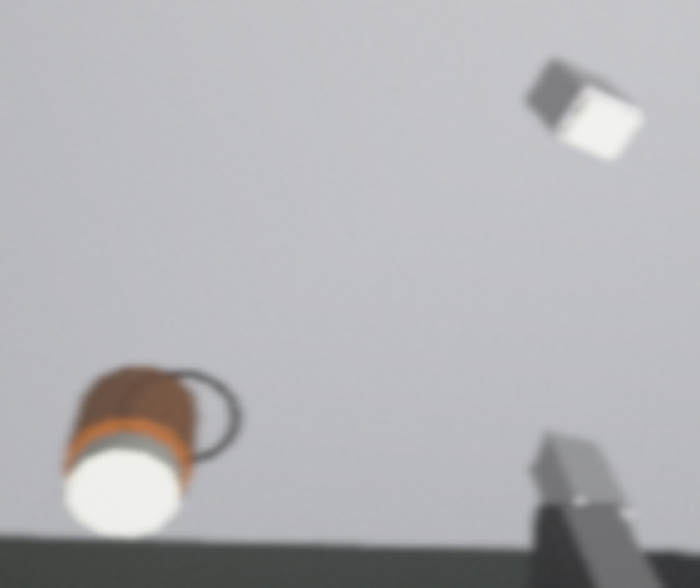

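```bash
cat >> h.py <<'E'
def delta(pos,jaw_deg,tilt_deg=0,tilt_yaw=0):
    """pos mm TCP; jaw axis (tool y) world yaw; tool z down, tilted so -toolz leans"""
    s=robot.sense();R0=Rn.from_quat(s["tcp_rot"])
    j=np.radians(jaw_deg);zt=np.array([0,0,-1.]);yt=np.array([np.cos(j),np.sin(j),0])
    R=Rn.from_matrix(np.c_[np.cross(yt,zt),yt,zt])
    if tilt_deg: R=Rn.from_rotvec(np.radians(tilt_deg)*np.array([np.cos(np.radians(tilt_yaw)),np.sin(np.radians(tilt_yaw)),0]))*R
    d=np.array(pos)-np.array(s["tcp_pos"])*1000
    print("t",round(s["clock"],2),"tcp",np.round(np.array(s["tcp_pos"])*1000,1),"shift",d.round(1),"rot",(R*R0.inv()).as_rotvec().round(4),"F",np.round(s["ft_force"],1),"op",round(s["opening"]*1000,1),"q",np.round(s["q"],2))
E
python3 -c "
from h import *
delta((537.5,52.8,96),62)"
```

```text
t 2.03 tcp [547.7 -12.3 304.3] shift [ -10.2   65.1 -208.3] rot [ 0.0092 -0.0066 -0.4852] F [ 0.9 -0.9  0.3] op 51.2 q [-0.38  0.21  0.39  1.76 -0.07  1.2   1.59]
```

Call:
servo_tool(rows=[{"x": -2, "y": 13, "z": -20, "rx": 0.002, "ry": -0.001, "rz": -0.08}, {"x": -2, "y": 13, "z": -20, "rx": 0.002, "ry": -0.001, "rz": -0.08}, {"x": -2, "y": 13, "z": -20, "rx": 0.002, "ry": -0.001, "rz": -0.08}, {"x": -2, "y": 13, "z": -20, "rx": 0.002, "ry": -0.001, "rz": -0.08}, {"x": -2, "y": 13, "z": -20, "rx": 0.001, "ry": -0.001, "rz": -0.08}, {"x": 0, "y": 0, "z": -10, "rx": 0, "ry": -0.001, "rz": -0.08}, {"x": 0, "y": 0, "z": 0, "rx": 0, "ry": 0, "rz": 0}, {"x": 0, "y": 0, "z": 0, "rx": 0, "ry": 0, "rz": 0}])

```text
clock: 2.7
tcp_pos: [0.5314, 0.0667, 0.1898]
tcp_rot: [0.242, 0.97, 0.001, -0.001]
ft_force: [-0.0, 0.9, -0.4]
opening: 0.0512
```

```bash
python3 - <<'E'
from h import *
delta((537.5,52.8,96),62)
c=cam("wrist","w2.png")
E
```

```text
t 2.7 tcp [531.4  66.7 189.8] shift [  6.1 -13.9 -93.8] rot [-0.0015 -0.0012  0.0004] F [-0.   0.9 -0.4] op 51.2 q [-0.53  0.29  0.4   1.93 -0.14  0.94  1.02]
```

View pics/w2.png

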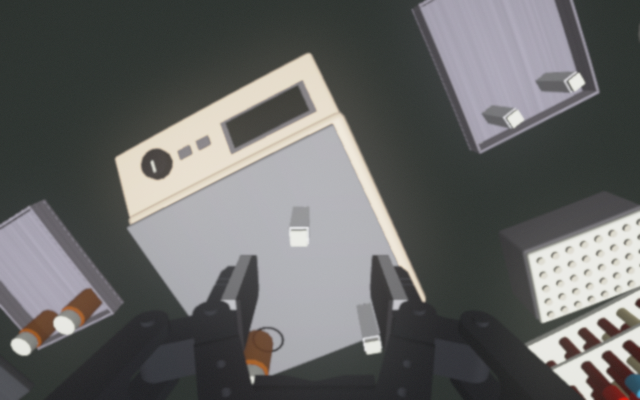

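```bash
python3 - <<'E'
from h import *
c=load("w2.png");im=c["img"]
W=cloud(c);x,y,z=W[...,0],W[...,1],W[...,2]
m=(z>.097)&(z<.15)&(x>.5)&(x<.68)&(y>-.09)&(y<.1)
n,l,st,ce=cv2.connectedComponentsWithStats(m.astype(np.uint8))
for i in range(1,n):
    if st[i,4]>60:
        P=W[l==i];r=cv2.minAreaRect(P[:,:2].astype(np.float32)*1000);print(st[i],np.round(r[0],1),np.round(r[1],1),round(r[2],1),np.percentile(P[:,2],[5,95]).round(3))
# tops by colour
w=(im.min(2)>200)&(z>.12)&(z<.14)
n,l,st,ce=cv2.connectedComponentsWithStats(w.astype(np.uint8))
for i in range(1,n):
    if st[i,4]>60:
        print("top",st[i],onplane(c,[ce[i]],.13)); r=cv2.minAreaRect(np.argwhere(l==i)[:,::-1].astype(np.float32));print(onplane(c,cv2.boxPoints(r),.13).round(4)[:,:2])
a=cv2.resize(im[190:360,240:400],None,fx=5,fy=3.5,interpolation=cv2.INTER_CUBIC)
cv2.imwrite("pics/w2c.png",a[:,:,::-1])
E
```

```text
[290 211  20  35 630] [537.5  54. ] [12.4 12.8] 62.4 [0.101 0.131]
[358 311  24  44 681] [637.9  59.3] [12.7 13.6] 76.6 [0.1   0.131]
[244 338  28  46 862] [620.4 -29.4] [24.1  9.4] 30.5 [0.099 0.131]
top [290 227  19  19 314] [[0.5370839  0.05407354 0.13      ]]
[[0.5286 0.0524]
 [0.534  0.0624]
 [0.545  0.0565]
 [0.5396 0.0462]]
top [364 341  17  12 160] [[0.63872399 0.05874642 0.13      ]]
[[0.6328 0.0546]
 [0.636  0.0654]
 [0.6453 0.0627]
 [0.642  0.0517]]
```

View pics/w2c.png

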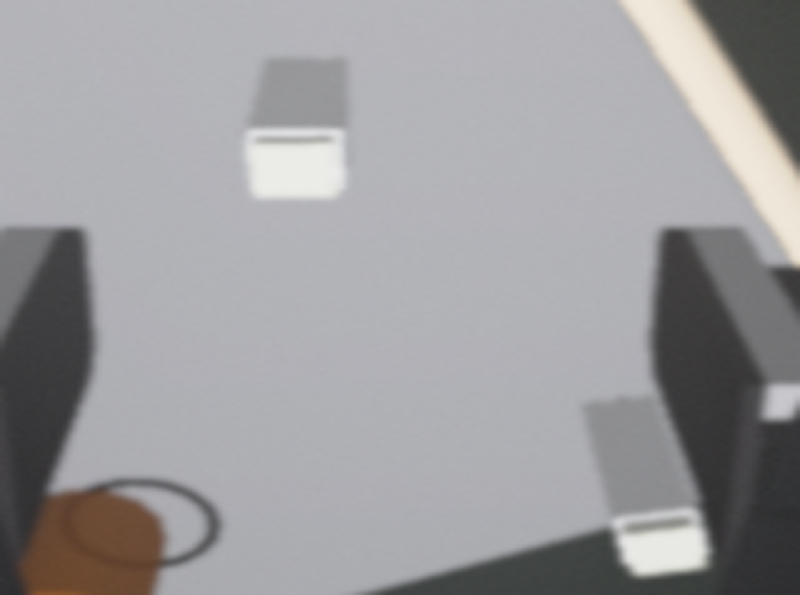

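Call:
servo_tool(rows=[{"x": 3, "y": -6, "z": -12, "rx": 0, "ry": 0, "rz": 0}, {"x": 3, "y": -5, "z": -12, "rx": 0, "ry": 0, "rz": 0}, {"x": 0, "y": -1, "z": -15, "rx": 0, "ry": 0, "rz": 0}, {"x": 0, "y": 0, "z": -15, "rx": 0, "ry": 0, "rz": 0}, {"x": 0, "y": 0, "z": -12, "rx": 0, "ry": 0, "rz": 0}, {"x": 0, "y": 0, "z": -6, "rx": 0, "ry": 0, "rz": 0}, {"x": 0, "y": 0, "z": -3, "rx": 0, "ry": 0, "rz": 0}, {"x": 0, "y": 0, "z": 0, "rx": 0, "ry": 0, "rz": 0}, {"x": 0, "y": 0, "z": 0, "rx": 0, "ry": 0, "rz": 0}])

```text
clock: 3.5
tcp_pos: [0.5424, 0.0477, 0.1124]
tcp_rot: [0.242, 0.97, 0.002, 0.004]
ft_force: [0.6, 0.0, 0.1]
opening: 0.0513
```

```bash
python3 - <<'E'
from h import *
delta((537.4,54,96),62)
E
```

```text
t 3.5 tcp [542.4  47.7 112.4] shift [ -5.    6.3 -16.4] rot [-0.0022  0.009   0.001 ] F [0.6 0.  0.1] op 51.3 q [-0.46  0.41  0.37  1.99 -0.21  0.78  1.12]
```

Call:
servo_tool(rows=[{"x": -3, "y": 3, "z": -7, "rx": 0, "ry": 0.006, "rz": 0}, {"x": -2, "y": 2, "z": -6, "rx": 0, "ry": 0, "rz": 0}, {"x": 0, "y": 1, "z": -2, "rx": 0, "ry": 0, "rz": 0}, {"x": 0, "y": 0, "z": 0, "rx": 0, "ry": 0, "rz": 0}])

```text
clock: 3.83
tcp_pos: [0.5383, 0.0544, 0.0977]
tcp_rot: [0.242, 0.97, 0.002, 0.003]
ft_force: [0.0, 0.5, 0.0]
opening: 0.0512
```

```bash
python3 - <<'E'
from h import *
delta((537.4,54,96),62)
E
```

```text
t 3.83 tcp [538.3  54.4  97.7] shift [-0.9 -0.4 -1.7] rot [-0.0033  0.0062  0.0008] F [0.  0.5 0. ] op 51.2 q [-0.46  0.42  0.36  2.   -0.22  0.74  1.11]
```

Good. I'll close the gripper.

Call:
servo_tool(rows=[{"x": 0, "y": 0, "z": 0, "rx": 0, "ry": 0, "rz": 0}, {"x": 0, "y": 0, "z": 0, "rx": 0, "ry": 0, "rz": 0}, {"x": 0, "y": 0, "z": 0, "rx": 0, "ry": 0, "rz": 0}, {"x": 0, "y": 0, "z": 0, "rx": 0, "ry": 0, "rz": 0}, {"x": 0, "y": 0, "z": 0, "rx": 0, "ry": 0, "rz": 0}, {"x": 0, "y": 0, "z": 0, "rx": 0, "ry": 0, "rz": 0}], gripper=0)

```text
clock: 4.33
tcp_pos: [0.5389, 0.0551, 0.0985]
tcp_rot: [0.242, 0.97, 0.003, 0.003]
ft_force: [-0.0, -0.5, -0.2]
opening: 0.0113
```

```bash
python3 - <<'E'
from h import *
delta((478,294,93),90)
E
```

```text
t 4.33 tcp [538.9  55.1  98.5] shift [-60.9 238.9  -5.5] rot [-0.0057  0.0068  0.4883] F [-0.  -0.5 -0.2] op 11.3 q [-0.46  0.42  0.36  2.   -0.22  0.74  1.11]
```

Call:
servo_tool(rows=[{"x": 0, "y": 0, "z": 10, "rx": 0, "ry": 0, "rz": 0}, {"x": 0, "y": 0, "z": 15, "rx": -0.001, "ry": 0.001, "rz": 0.04}, {"x": -6, "y": 22, "z": 15, "rx": -0.001, "ry": 0.001, "rz": 0.06}, {"x": -7, "y": 28, "z": 10, "rx": -0.001, "ry": 0.001, "rz": 0.06}, {"x": -7, "y": 28, "z": 0, "rx": -0.001, "ry": 0.001, "rz": 0.06}, {"x": -7, "y": 28, "z": 0, "rx": -0.001, "ry": 0.001, "rz": 0.06}, {"x": -7, "y": 28, "z": 0, "rx": -0.001, "ry": 0.001, "rz": 0.06}, {"x": -7, "y": 28, "z": -8, "rx": 0, "ry": 0.001, "rz": 0.06}, {"x": -7, "y": 28, "z": -12, "rx": 0, "ry": 0, "rz": 0.06}, {"x": -7, "y": 20, "z": -12, "rx": 0, "ry": 0, "rz": 0.03}, {"x": -3, "y": 9, "z": -12, "rx": 0, "ry": 0, "rz": 0}, {"x": -1, "y": 3, "z": -6, "rx": 0, "ry": 0, "rz": 0}, {"x": 0, "y": 0, "z": 0, "rx": 0, "ry": 0, "rz": 0}])

```text
clock: 5.42
tcp_pos: [0.4799, 0.2838, 0.1099]
tcp_rot: [-0.008, 1.0, 0.002, 0.008]
ft_force: [-0.2, -0.7, 1.0]
opening: 0.0115
```

```bash
python3 - <<'E'
from h import *
c=cam("wrist","w3.png");
delta((478,290,16.2),90)
E
```

```text
t 5.47 tcp [480.4 283.1 110.4] shift [ -2.4   6.9 -94.2] rot [-0.0045  0.0158 -0.0139] F [-0.7 -0.   0.6] op 11.1 q [-0.77  0.41  0.2   1.95 -0.11  0.77  1.08]
```

View pics/w3.png

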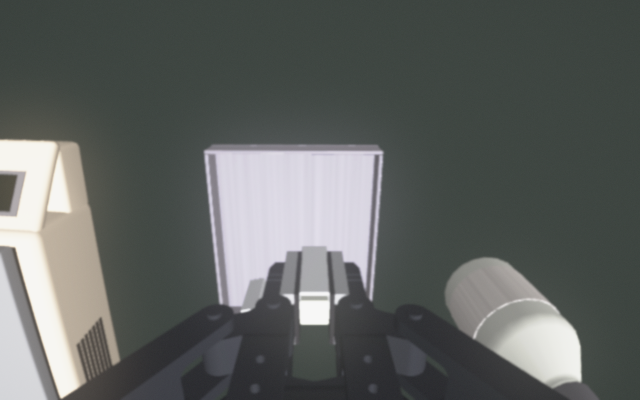

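Cuvette_b is held straight between the pads (315,280), above the tray. I'll lower it.

Call:
servo_tool(rows=[{"x": -1, "y": 3, "z": -15, "rx": -0.002, "ry": 0.006, "rz": -0.006}, {"x": -1, "y": 3, "z": -20, "rx": -0.002, "ry": 0.006, "rz": -0.004}, {"x": 0, "y": 0, "z": -20, "rx": 0, "ry": 0.003, "rz": 0}, {"x": 0, "y": 0, "z": -12, "rx": 0, "ry": 0, "rz": 0}, {"x": 0, "y": 0, "z": -6, "rx": 0, "ry": 0, "rz": 0}, {"x": 0, "y": 0, "z": 0, "rx": 0, "ry": 0, "rz": 0}, {"x": 0, "y": 0, "z": 0, "rx": 0, "ry": 0, "rz": 0}])

```text
clock: 6.05
tcp_pos: [0.4878, 0.2777, 0.0402]
tcp_rot: [0.009, 1.0, -0.001, 0.005]
ft_force: [-0.1, 0.2, 0.1]
opening: 0.0109
```

```bash
python3 - <<'E'
from h import *
delta((478,290,16.2),90)
E
```

```text
t 6.05 tcp [487.8 277.7  40.2] shift [ -9.8  12.3 -24. ] rot [0.0015 0.0109 0.0185] F [-0.1  0.2  0.1] op 10.9 q [-0.74  0.53  0.19  1.98 -0.14  0.64  1.09]
```

Call:
servo_tool(rows=[{"x": -4, "y": 5, "z": -3, "rx": 0, "ry": 0.005, "rz": 0.009}, {"x": -4, "y": 5, "z": -3, "rx": 0, "ry": 0.004, "rz": 0.008}, {"x": -2, "y": 3, "z": -3, "rx": 0, "ry": 0, "rz": 0}, {"x": -1, "y": 1, "z": -5, "rx": 0, "ry": 0, "rz": 0}, {"x": -0.5, "y": 0.5, "z": -4, "rx": 0, "ry": 0, "rz": 0}, {"x": 0, "y": 0, "z": 0, "rx": 0, "ry": 0, "rz": 0}])

```text
clock: 6.55
tcp_pos: [0.4776, 0.2943, 0.0243]
tcp_rot: [0.001, 1.0, 0.001, 0.003]
ft_force: [0.1, -0.9, 0.2]
opening: 0.0112
```

```bash
python3 - <<'E'
from h import *
delta((478,290,16.2),90)
E
```

```text
t 6.55 tcp [477.6 294.3  24.3] shift [ 0.4 -4.3 -8.1] rot [-0.0024  0.0066  0.0011] F [ 0.1 -0.9  0.2] op 11.2 q [-0.76  0.55  0.17  1.99 -0.15  0.61  1.08]
```

Call:
servo_tool(rows=[{"x": 0, "y": -1, "z": -4, "rx": 0, "ry": 0.006, "rz": 0}, {"x": 0, "y": 0, "z": -3, "rx": 0, "ry": 0, "rz": 0}, {"x": 0, "y": 0, "z": -1, "rx": 0, "ry": 0, "rz": 0}, {"x": 0, "y": 0, "z": -0.5, "rx": 0, "ry": 0, "rz": 0}, {"x": 0, "y": 0, "z": 0, "rx": 0, "ry": 0, "rz": 0}])

```text
clock: 6.97
tcp_pos: [0.4776, 0.2935, 0.0157]
tcp_rot: [0.001, 1.0, 0.001, -0.0]
ft_force: [-0.5, 0.5, -0.5]
opening: 0.0112
```

```bash
python3 - <<'E'
from h import *
delta((478,292,16.2),90)
E
```

```text
t 6.97 tcp [477.6 293.5  15.7] shift [ 0.4 -1.5  0.5] rot [-0.0026 -0.0004  0.001 ] F [-0.5  0.5 -0.5] op 11.2 q [-0.75  0.57  0.16  1.99 -0.16  0.6   1.09]
```

Call:
servo_tool(rows=[{"x": 0, "y": 0, "z": -0.7, "rx": 0, "ry": 0, "rz": 0}, {"x": 0, "y": 0, "z": 0, "rx": 0, "ry": 0, "rz": 0}])

```text
clock: 7.13
tcp_pos: [0.478, 0.2936, 0.0157]
tcp_rot: [0.001, 1.0, 0.002, -0.0]
ft_force: [0.1, 0.5, 0.2]
opening: 0.0113
```

Call:
servo_tool(rows=[{"x": 0, "y": 0, "z": -0.7, "rx": 0, "ry": 0, "rz": 0}, {"x": 0, "y": 0, "z": 0, "rx": 0, "ry": 0, "rz": 0}])

```text
clock: 7.3
tcp_pos: [0.4784, 0.2936, 0.0156]
tcp_rot: [0.001, 1.0, 0.002, 0.0]
ft_force: [0.3, -0.1, -0.2]
opening: 0.0114
```

Call:
servo_tool(rows=[{"x": 0, "y": 0, "z": -1.5, "rx": 0, "ry": 0, "rz": 0}, {"x": 0, "y": 0, "z": -1, "rx": 0, "ry": 0, "rz": 0}])

```text
clock: 7.47
tcp_pos: [0.4786, 0.2936, 0.0155]
tcp_rot: [0.001, 1.0, 0.002, -0.0]
ft_force: [-3.8, -1.3, 10.6]
opening: 0.0117
```

Contact: 10 N upward, so the cuvette is on the tray floor. I'll release to about 25 mm, then rise.

Call:
servo_tool(rows=[{"x": 0, "y": 0, "z": 0.3, "rx": 0, "ry": 0, "rz": 0}, {"x": 0, "y": 0, "z": 0, "rx": 0, "ry": 0, "rz": 0}, {"x": 0, "y": 0, "z": 0, "rx": 0, "ry": 0, "rz": 0}, {"x": 0, "y": 0, "z": 0, "rx": 0, "ry": 0, "rz": 0}], gripper=0.3)

```text
clock: 7.8
tcp_pos: [0.4789, 0.2933, 0.0155]
tcp_rot: [0.001, 1.0, 0.002, 0.0]
ft_force: [-0.2, 0.5, -0.5]
opening: 0.0258
```

Call:
servo_tool(rows=[{"x": 0, "y": 0, "z": 6, "rx": 0, "ry": 0, "rz": 0}, {"x": 0, "y": 0, "z": 15, "rx": 0, "ry": 0, "rz": 0}, {"x": 0, "y": 0, "z": 25, "rx": 0, "ry": 0, "rz": 0}, {"x": 0, "y": 0, "z": 25, "rx": 0, "ry": 0, "rz": 0}, {"x": 5, "y": -8, "z": 30, "rx": 0, "ry": 0, "rz": -0.03}, {"x": 10, "y": -16, "z": 30, "rx": 0, "ry": 0, "rz": -0.04}])

```text
clock: 8.3
tcp_pos: [0.486, 0.2689, 0.1439]
tcp_rot: [0.034, 0.999, -0.003, -0.008]
ft_force: [1.4, -0.0, -0.6]
opening: 0.0254
```

```bash
python3 - <<'E'
from h import *
c=cam("wrist","w4.png");
delta((638.2,59.1,150),75)
E
```

```text
t 8.35 tcp [492.5 265.5 150.3] shift [ 145.7 -206.4   -0.3] rot [ 0.0005 -0.0055 -0.1855] F [ 2.9 -2.4  4. ] op 25.5 q [-0.76  0.37  0.24  1.9  -0.11  0.88  1.03]
```

View pics/w4.png

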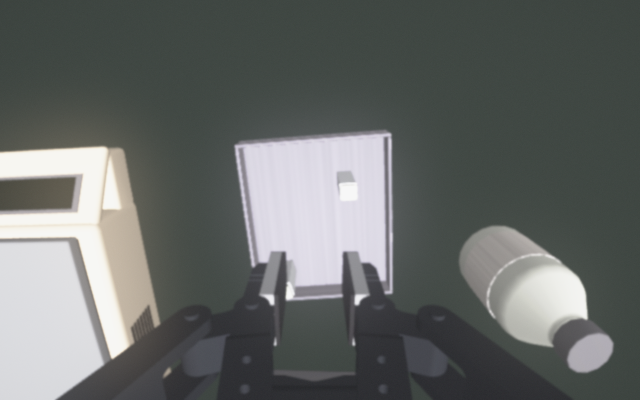

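Cuvette_b stands upright in the tray (347,186). Next is cuvette_a.

Call:
servo_tool(rows=[{"x": 15, "y": -22, "z": 5, "rx": 0, "ry": 0, "rz": -0.02}, {"x": 21, "y": -29, "z": 3, "rx": 0, "ry": 0, "rz": -0.03}, {"x": 21, "y": -29, "z": 3, "rx": 0, "ry": 0, "rz": -0.03}, {"x": 21, "y": -29, "z": 0, "rx": 0, "ry": 0, "rz": -0.03}, {"x": 21, "y": -29, "z": 0, "rx": 0, "ry": 0, "rz": -0.03}, {"x": 21, "y": -29, "z": 0, "rx": 0, "ry": 0, "rz": -0.03}, {"x": 14, "y": -20, "z": 0, "rx": 0, "ry": 0, "rz": -0.015}, {"x": 6, "y": -10, "z": 0, "rx": 0, "ry": 0, "rz": 0}, {"x": 0, "y": 0, "z": 0, "rx": 0, "ry": 0, "rz": 0}], gripper=0.5)

```text
clock: 9.1
tcp_pos: [0.6387, 0.0593, 0.1689]
tcp_rot: [0.133, 0.991, 0.002, 0.003]
ft_force: [-0.3, 0.0, 0.2]
opening: 0.0425
```

```bash
python3 - <<'E'
from h import *
c=cam("wrist","w5.png");
delta((638.2,59.1,98),75)
im=c["img"];W=cloud(c);x,y,z=W[...,0],W[...,1],W[...,2]
m=(z>.095)&(z<.15)&(x>.6)&(x<.68)&(y>.03)&(y<.09)
P=W[m];r=cv2.minAreaRect(P[:,:2].astype(np.float32)*1000);print(len(P),np.round(r[0],1),np.round(r[1],1),round(r[2],1))
E
```

```text
t 9.15 tcp [638.   60.7 168.8] shift [  0.2  -1.6 -70.8] rot [-0.0046  0.0067  0.003 ] F [-0.1 -1.1  0.1] op 42.6 q [-0.4   0.48  0.34  1.71 -0.19  0.98  1.31]
799 [638.3  58.9] [12.3 13. ] 75.0
```

View pics/w5.png

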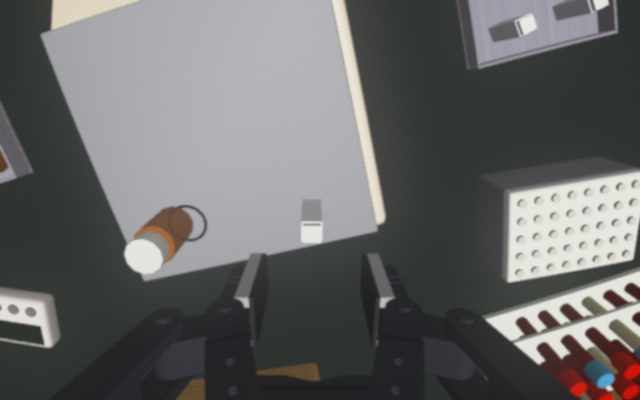

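Call:
servo_tool(rows=[{"x": 0, "y": 0, "z": -14, "rx": -0.002, "ry": 0.003, "rz": 0}, {"x": -1, "y": 1, "z": -18, "rx": -0.002, "ry": 0.003, "rz": 0}, {"x": -1, "y": 1, "z": -18, "rx": 0, "ry": 0, "rz": 0}, {"x": -1, "y": 1, "z": -10, "rx": 0, "ry": 0, "rz": 0}, {"x": -1, "y": 1, "z": -5, "rx": 0, "ry": 0, "rz": 0}, {"x": 0, "y": 0, "z": 0, "rx": 0, "ry": 0, "rz": 0}])

```text
clock: 9.65
tcp_pos: [0.6274, 0.0785, 0.0975]
tcp_rot: [0.124, 0.992, 0.003, -0.003]
ft_force: [-0.4, 0.1, 0.1]
opening: 0.0422
```

```bash
python3 - <<'E'
from h import *
delta((638.2,59.1,98),75)
E
```

```text
t 9.65 tcp [627.4  78.5  97.5] shift [ 10.8 -19.4   0.5] rot [-0.0076 -0.006  -0.014 ] F [-0.4  0.1  0.1] op 42.2 q [-0.4   0.55  0.3   1.77 -0.22  0.85  1.32]
```

```bash
python3 - <<'E'
from h import *
c=cam("wrist","w6.png");cam("scene","s6.png")
delta((638.2,59.1,98),75)
im=c["img"];W=cloud(c);x,y,z=W[...,0],W[...,1],W[...,2]
m=(z>.095)&(z<.15)&(x>.6)&(x<.68)&(y>.03)&(y<.09)
P=W[m];print(len(P),np.nanmean(P,0))
E
```

```text
t 9.75 tcp [628.7  78.   99.1] shift [  9.5 -18.9  -1.1] rot [-0.0077 -0.0031 -0.0133] F [ 0.6 -0.7 -0.4] op 42.8 q [-0.4   0.55  0.3   1.77 -0.22  0.85  1.32]
5816 [0.62201911 0.05733195 0.12724372]
```

View pics/w6.png

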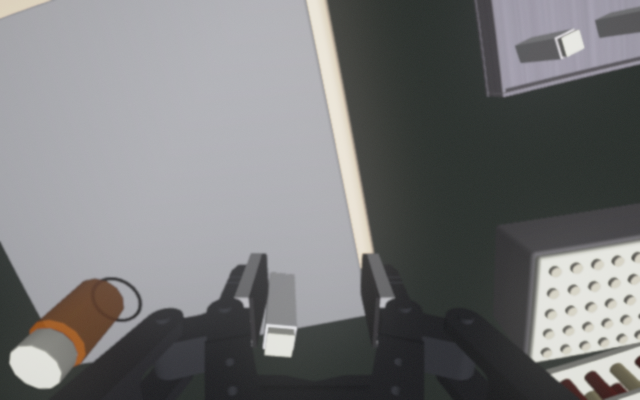

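```bash
python3 - <<'E'
from h import *
c=load("w6.png")
print(onplane(c,[(281,343)],.13), onplane(c,[(265,353),(293,356),(297,328),(268,327)],.13).round(4))
delta((638.2,59.1,98),75)
E
```

```text
[[0.6392426  0.06318009 0.13      ]] [[0.6424 0.0556 0.13  ]
 [0.6466 0.066  0.13  ]
 [0.6339 0.0712 0.13  ]
 [0.6307 0.0605 0.13  ]]
t 9.75 tcp [628.7  78.   99.1] shift [  9.5 -18.9  -1.1] rot [-0.0077 -0.0031 -0.0133] F [ 0.6 -0.7 -0.4] op 42.8 q [-0.4   0.55  0.3   1.77 -0.22  0.85  1.32]
```

Call:
servo_tool(rows=[{"x": 4, "y": -5, "z": 0, "rx": -0.003, "ry": 0, "rz": -0.02}, {"x": 4, "y": -5, "z": 0, "rx": -0.002, "ry": 0, "rz": -0.03}, {"x": 1, "y": -3, "z": 0, "rx": 0, "ry": 0, "rz": -0.02}, {"x": 0, "y": 0, "z": 0, "rx": 0, "ry": 0, "rz": 0}])

```text
clock: 10.08
tcp_pos: [0.641, 0.0638, 0.1024]
tcp_rot: [0.162, 0.987, 0.002, 0.002]
ft_force: [0.4, -0.0, -0.8]
opening: 0.0424
```

```bash
python3 - <<'E'
from h import *
delta((638.8,63.2,98),71)
E
```

```text
t 10.08 tcp [641.   63.8 102.4] shift [-2.2 -0.6 -4.4] rot [-0.0029  0.0036 -0.006 ] F [ 0.4 -0.  -0.8] op 42.4 q [-0.4   0.56  0.33  1.75 -0.23  0.87  1.28]
```

Call:
servo_tool(rows=[{"x": -1, "y": 0, "z": -3, "rx": 0, "ry": 0.002, "rz": 0}, {"x": 0, "y": 0, "z": -2, "rx": 0, "ry": 0, "rz": 0}, {"x": 0, "y": 0, "z": 0, "rx": 0, "ry": 0, "rz": 0}])

```text
clock: 10.33
tcp_pos: [0.6411, 0.0624, 0.0982]
tcp_rot: [0.163, 0.987, 0.002, 0.002]
ft_force: [0.7, 0.3, 0.9]
opening: 0.0426
```

Call:
servo_tool(rows=[{"x": 0, "y": 0, "z": 0, "rx": 0, "ry": 0, "rz": 0}, {"x": 0, "y": 0, "z": 0, "rx": 0, "ry": 0, "rz": 0}, {"x": 0, "y": 0, "z": 0, "rx": 0, "ry": 0, "rz": 0}, {"x": 0, "y": 0, "z": 0, "rx": 0, "ry": 0, "rz": 0}, {"x": 0, "y": 0, "z": 0, "rx": 0, "ry": 0, "rz": 0}], gripper=0)

```text
clock: 10.75
tcp_pos: [0.6409, 0.0628, 0.0981]
tcp_rot: [0.163, 0.987, 0.002, 0.001]
ft_force: [-0.2, -0.1, -0.5]
opening: 0.0113
```

```bash
python3 - <<'E'
from h import *
c=cam("wrist","w7.png");
delta((478,248,98),90)
E
```

```text
t 10.8 tcp [640.9  62.8  98.1] shift [-1.629e+02  1.852e+02 -1.000e-01] rot [-0.0038  0.003   0.3276] F [ 0.2 -0.1  0.2] op 11.1 q [-0.39  0.57  0.33  1.75 -0.23  0.86  1.28]
```

View pics/w7.png

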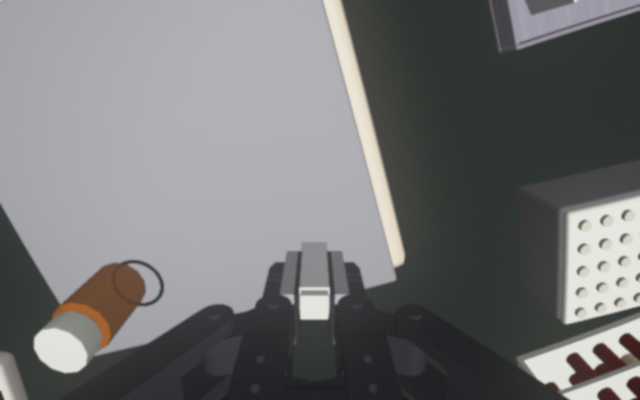

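Call:
servo_tool(rows=[{"x": 0, "y": 0, "z": 10, "rx": 0, "ry": 0, "rz": 0}, {"x": -6, "y": 6, "z": 15, "rx": 0, "ry": 0, "rz": 0.02}, {"x": -18, "y": 20, "z": 12, "rx": 0, "ry": 0, "rz": 0.04}, {"x": -20, "y": 23, "z": 0, "rx": 0, "ry": 0, "rz": 0.05}, {"x": -20, "y": 23, "z": 0, "rx": 0, "ry": 0, "rz": 0.05}, {"x": -20, "y": 23, "z": 0, "rx": 0, "ry": 0, "rz": 0.05}, {"x": -20, "y": 23, "z": 0, "rx": 0, "ry": 0, "rz": 0.05}, {"x": -20, "y": 23, "z": -5, "rx": 0, "ry": 0, "rz": 0.04}, {"x": -18, "y": 20, "z": -10, "rx": 0, "ry": 0, "rz": 0.02}, {"x": -12, "y": 13, "z": -10, "rx": 0, "ry": 0, "rz": 0}, {"x": -6, "y": 6, "z": -10, "rx": 0, "ry": 0, "rz": 0}, {"x": -2, "y": 2, "z": -5, "rx": 0, "ry": 0, "rz": 0}, {"x": 0, "y": 0, "z": 0, "rx": 0, "ry": 0, "rz": 0}])

```text
clock: 11.88
tcp_pos: [0.4717, 0.2545, 0.1126]
tcp_rot: [-0.009, 1.0, 0.007, 0.011]
ft_force: [0.2, 0.2, 1.0]
opening: 0.0112
```

```bash
python3 - <<'E'
from h import *
delta((478,246,15.6),90)
E
```

```text
t 11.88 tcp [471.7 254.5 112.6] shift [  6.3  -8.5 -97. ] rot [-0.0143  0.0215 -0.0175] F [0.2 0.2 1. ] op 11.2 q [-0.75  0.38  0.22  2.01 -0.12  0.74  1.13]
```

Call:
servo_tool(rows=[{"x": 2, "y": -3, "z": -12, "rx": -0.005, "ry": 0.008, "rz": -0.006}, {"x": 2, "y": -3, "z": -18, "rx": -0.005, "ry": 0.007, "rz": -0.006}, {"x": 0, "y": 0, "z": -15, "rx": 0, "ry": 0.003, "rz": 0}, {"x": 0, "y": 0, "z": -8, "rx": 0, "ry": 0, "rz": 0}, {"x": 0, "y": 0, "z": 0, "rx": 0, "ry": 0, "rz": 0}, {"x": 0, "y": 0, "z": 0, "rx": 0, "ry": 0, "rz": 0}])

```text
clock: 12.38
tcp_pos: [0.4837, 0.2415, 0.0579]
tcp_rot: [0.004, 1.0, 0.001, 0.005]
ft_force: [0.7, 0.1, -0.3]
opening: 0.0113
```

```bash
python3 - <<'E'
from h import *
delta((478,246,15.6),90)
E
```

```text
t 12.38 tcp [483.7 241.5  57.9] shift [ -5.7   4.5 -42.3] rot [-0.0018  0.009   0.0072] F [ 0.7  0.1 -0.3] op 11.3 q [-0.7   0.47  0.21  2.02 -0.15  0.65  1.16]
```

Call:
servo_tool(rows=[{"x": -2, "y": 2, "z": -8, "rx": 0, "ry": 0.006, "rz": 0.004}, {"x": -2, "y": 2, "z": -10, "rx": 0, "ry": 0.003, "rz": 0.002}, {"x": -1, "y": 1, "z": -8, "rx": 0, "ry": 0, "rz": 0}, {"x": 0, "y": 0, "z": -5, "rx": 0, "ry": 0, "rz": 0}, {"x": 0, "y": 0, "z": -2, "rx": 0, "ry": 0, "rz": 0}, {"x": 0, "y": 0, "z": 0, "rx": 0, "ry": 0, "rz": 0}])

```text
clock: 12.88
tcp_pos: [0.4799, 0.2466, 0.023]
tcp_rot: [0.001, 1.0, 0.002, 0.001]
ft_force: [0.5, 0.0, -0.3]
opening: 0.0112
```

```bash
python3 - <<'E'
from h import *
delta((478,246,15.6),90)
E
```

```text
t 12.88 tcp [479.9 246.6  23. ] shift [-1.9 -0.6 -7.4] rot [-0.003   0.0018  0.0023] F [ 0.5  0.  -0.3] op 11.2 q [-0.69  0.53  0.18  2.04 -0.17  0.59  1.18]
```

Call:
servo_tool(rows=[{"x": 0, "y": 0, "z": -4, "rx": 0, "ry": 0.001, "rz": 0}, {"x": 0, "y": 0, "z": -2.5, "rx": 0, "ry": 0, "rz": 0}, {"x": 0, "y": 0, "z": -1.3, "rx": 0, "ry": 0, "rz": 0}, {"x": 0, "y": 0, "z": 0, "rx": 0, "ry": 0, "rz": 0}, {"x": 0, "y": 0, "z": 0, "rx": 0, "ry": 0, "rz": 0}])

```text
clock: 13.3
tcp_pos: [0.4807, 0.2472, 0.0157]
tcp_rot: [0.001, 1.0, 0.002, 0.001]
ft_force: [0.1, 0.5, 0.4]
opening: 0.0114
```

Call:
servo_tool(rows=[{"x": 0, "y": 0, "z": -1, "rx": 0, "ry": 0, "rz": 0}, {"x": 0, "y": 0, "z": -1, "rx": 0, "ry": 0, "rz": 0}])

```text
clock: 13.47
tcp_pos: [0.4809, 0.2474, 0.0154]
tcp_rot: [0.001, 1.0, 0.002, 0.001]
ft_force: [-3.1, -1.2, 13.3]
opening: 0.0112
```

Call:
servo_tool(rows=[{"x": 0, "y": 0, "z": 0.3, "rx": 0, "ry": 0, "rz": 0}, {"x": 0, "y": 0, "z": 0, "rx": 0, "ry": 0, "rz": 0}, {"x": 0, "y": 0, "z": 0, "rx": 0, "ry": 0, "rz": 0}, {"x": 0, "y": 0, "z": 0, "rx": 0, "ry": 0, "rz": 0}], gripper=0.3)

```text
clock: 13.8
tcp_pos: [0.4814, 0.2476, 0.0162]
tcp_rot: [0.001, 1.0, 0.003, 0.002]
ft_force: [0.5, -0.4, 0.7]
opening: 0.0256
```

Call:
servo_tool(rows=[{"x": 0, "y": 0, "z": 6, "rx": 0, "ry": 0, "rz": 0}, {"x": 0, "y": 0, "z": 15, "rx": 0, "ry": 0, "rz": 0}, {"x": 0, "y": 0, "z": 25, "rx": 0, "ry": 0, "rz": 0}, {"x": 0, "y": 0, "z": 30, "rx": 0, "ry": 0, "rz": 0}, {"x": 0, "y": -5, "z": 35, "rx": 0, "ry": 0, "rz": 0}, {"x": 5, "y": -16, "z": 35, "rx": 0, "ry": 0, "rz": 0}, {"x": 10, "y": -25, "z": 10, "rx": 0, "ry": 0, "rz": 0}])

```text
clock: 14.38
tcp_pos: [0.4903, 0.204, 0.1754]
tcp_rot: [-0.004, 1.0, 0.001, -0.004]
ft_force: [1.2, 1.1, 0.6]
opening: 0.0256
```

```bash
python3 - <<'E'
from h import *
c=cam("wrist","w8.png");
delta((623.5,-36.5,200),90)
E
```

```text
t 14.43 tcp [493.4 196.6 176. ] shift [ 130.1 -233.1   24. ] rot [ 0.002  -0.0041  0.0005] F [ 2.3 -4.6  0.7] op 25.8 q [-0.67  0.3   0.26  1.95 -0.1   0.91  1.21]
```

View pics/w8.png

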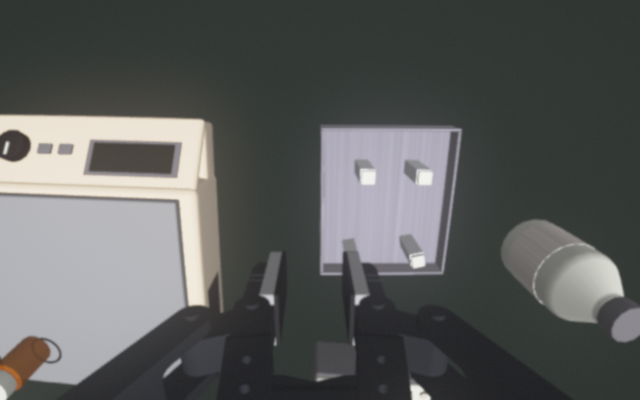

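Both cuvettes stand in the tray, at (367,172) and (420,172). Next is the vial.

Call:
servo_tool(rows=[{"x": 16, "y": -30, "z": 5, "rx": 0, "ry": 0, "rz": 0}, {"x": 17, "y": -30, "z": 5, "rx": 0, "ry": 0, "rz": 0}, {"x": 17, "y": -30, "z": 5, "rx": 0, "ry": 0, "rz": 0}, {"x": 17, "y": -30, "z": 4, "rx": 0, "ry": 0, "rz": 0}, {"x": 17, "y": -30, "z": 0, "rx": 0, "ry": 0, "rz": 0}, {"x": 17, "y": -30, "z": 0, "rx": 0, "ry": 0, "rz": 0}, {"x": 14, "y": -24, "z": 0, "rx": 0, "ry": 0, "rz": 0}, {"x": 8, "y": -14, "z": 0, "rx": 0, "ry": 0, "rz": 0}, {"x": 3, "y": -5, "z": 0, "rx": 0, "ry": 0, "rz": 0}, {"x": 0, "y": 0, "z": 0, "rx": 0, "ry": 0, "rz": 0}, {"x": 0, "y": 0, "z": 0, "rx": 0, "ry": 0, "rz": 0}], gripper=0.85)

```text
clock: 15.35
tcp_pos: [0.6211, -0.04, 0.1995]
tcp_rot: [0.002, 1.0, -0.001, -0.001]
ft_force: [-0.6, -0.2, 0.7]
opening: 0.0724
```

```bash
python3 - <<'E'
from h import *
delta((623.5,-36.5,97),90)
c=cam("wrist","w9.png");
im=c["img"];W=cloud(c);x,y,z=W[...,0],W[...,1],W[...,2]
m=(z>.125)&(z<.145)&(x>.59)&(x<.66)&(y>-.07)&(y<0)&(im.min(2)>170)
P=W[m];r=cv2.minEnclosingCircle(P[:,:2].astype(np.float32)*1000);print(len(P),r,np.median(P[:,2]))
print(onplane(c,[np.argwhere(m)[:,::-1].mean(0)],.135))
m=(z>.095)&(z<.145)&(x>.59)&(x<.66)&(y>-.07)&(y<0)
P=W[m];r=cv2.minEnclosingCircle(P[:,:2].astype(np.float32)*1000);print(len(P),r)
E
```

```text
t 15.35 tcp [621.1 -40.  199.5] shift [   2.4    3.5 -102.5] rot [ 0.0012 -0.001   0.0033] F [-0.6 -0.2  0.7] op 72.4 q [-0.26  0.42  0.35  1.72 -0.16  1.03  1.71]
881 ((624.8193359375, -37.74182891845703), 11.370097160339355) 0.1353322825886252
[[ 0.62456287 -0.03759882  0.135     ]]
1621 ((624.0670776367188, -37.91898727416992), 13.32498836517334)
```

View pics/w9.png

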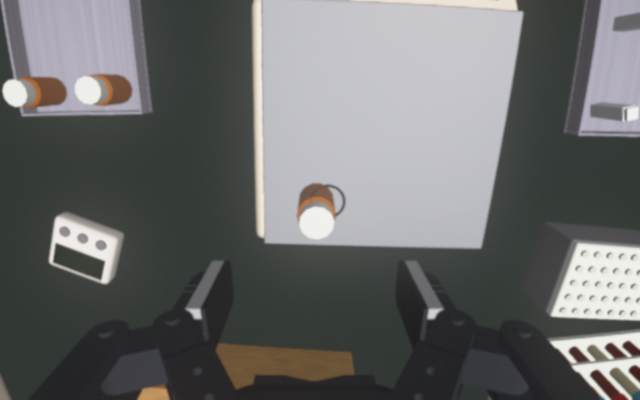

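Call:
servo_tool(rows=[{"x": 1, "y": 1, "z": -15, "rx": 0, "ry": 0, "rz": 0}, {"x": 1, "y": 1, "z": -20, "rx": 0, "ry": 0, "rz": 0}, {"x": 0, "y": 0, "z": -20, "rx": 0, "ry": 0, "rz": 0}, {"x": 0, "y": 0, "z": -10, "rx": 0, "ry": 0, "rz": 0}, {"x": 0, "y": 0, "z": 0, "rx": 0, "ry": 0, "rz": 0}, {"x": 0, "y": 0, "z": 0, "rx": 0, "ry": 0, "rz": 0}])

```text
clock: 15.9
tcp_pos: [0.621, -0.0255, 0.1337]
tcp_rot: [-0.006, 1.0, 0.003, -0.0]
ft_force: [0.3, 0.9, 0.6]
opening: 0.0724
```

```bash
python3 - <<'E'
from h import *
delta((624.3,-37.8,92),90)
E
```

```text
t 15.9 tcp [621.  -25.5 133.7] shift [  3.3 -12.3 -41.7] rot [-0.0053 -0.0004 -0.012 ] F [0.3 0.9 0.6] op 72.4 q [-0.26  0.49  0.32  1.78 -0.2   0.9   1.73]
```

Call:
servo_tool(rows=[{"x": 1, "y": -6, "z": -3, "rx": -0.003, "ry": 0, "rz": -0.006}, {"x": 1, "y": -6, "z": -6, "rx": -0.002, "ry": 0, "rz": -0.006}, {"x": 1, "y": -2, "z": -10, "rx": 0, "ry": 0, "rz": 0}, {"x": 0, "y": -1, "z": -10, "rx": 0, "ry": 0, "rz": 0}, {"x": 0, "y": -1, "z": -6, "rx": 0, "ry": 0, "rz": 0}, {"x": 0, "y": 0, "z": -2, "rx": 0, "ry": 0, "rz": 0}, {"x": 0, "y": 0, "z": 0, "rx": 0, "ry": 0, "rz": 0}])

```text
clock: 16.48
tcp_pos: [0.626, -0.0428, 0.0964]
tcp_rot: [0.0, 1.0, 0.0, 0.003]
ft_force: [-0.1, 0.1, -0.9]
opening: 0.0728
```

```bash
python3 - <<'E'
from h import *
delta((624.3,-37.8,92),90)
E
```

```text
t 16.48 tcp [626.  -42.8  96.4] shift [-1.7  5.  -4.4] rot [-0.0002  0.005   0.0006] F [-0.1  0.1 -0.9] op 72.8 q [-0.23  0.54  0.32  1.8  -0.22  0.83  1.76]
```

Call:
servo_tool(rows=[{"x": -1, "y": 3, "z": -3, "rx": 0, "ry": 0.003, "rz": 0}, {"x": -0.5, "y": 1.5, "z": -1.5, "rx": 0, "ry": 0, "rz": 0}, {"x": 0, "y": 0, "z": 0, "rx": 0, "ry": 0, "rz": 0}])

```text
clock: 16.73
tcp_pos: [0.6244, -0.038, 0.0913]
tcp_rot: [0.001, 1.0, 0.0, 0.001]
ft_force: [-0.1, -0.2, -0.4]
opening: 0.0724
```

```bash
python3 - <<'E'
from h import *
delta((624.3,-37.8,92),90)
E
```

```text
t 16.73 tcp [624.4 -38.   91.3] shift [-0.1  0.2  0.7] rot [-0.0003  0.0015  0.0011] F [-0.1 -0.2 -0.4] op 72.4 q [-0.23  0.55  0.31  1.8  -0.22  0.83  1.76]
```

Call:
servo_tool(rows=[{"x": 0, "y": 0, "z": 0, "rx": 0, "ry": 0, "rz": 0}, {"x": 0, "y": 0, "z": 0, "rx": 0, "ry": 0, "rz": 0}, {"x": 0, "y": 0, "z": 0, "rx": 0, "ry": 0, "rz": 0}, {"x": 0, "y": 0, "z": 0, "rx": 0, "ry": 0, "rz": 0}, {"x": 0, "y": 0, "z": 0, "rx": 0, "ry": 0, "rz": 0}, {"x": 0, "y": 0, "z": 0, "rx": 0, "ry": 0, "rz": 0}], gripper=0)

```text
clock: 17.23
tcp_pos: [0.6252, -0.0372, 0.0926]
tcp_rot: [-0.0, 1.0, 0.0, 0.002]
ft_force: [-0.1, 0.3, -0.7]
opening: 0.0252
```

```bash
python3 - <<'E'
from h import *
delta((456,-255,92),90)
E
```

```text
t 17.23 tcp [625.2 -37.2  92.6] shift [-169.2 -217.8   -0.6] rot [-0.0006  0.004  -0.0002] F [-0.1  0.3 -0.7] op 25.2 q [-0.23  0.55  0.31  1.8  -0.22  0.83  1.76]
```

Call:
servo_tool(rows=[{"x": 0, "y": 0, "z": 10, "rx": 0, "ry": 0, "rz": 0}, {"x": 0, "y": 0, "z": 15, "rx": 0, "ry": 0.002, "rz": 0}, {"x": -10, "y": -12, "z": 15, "rx": 0, "ry": 0, "rz": 0}, {"x": -18, "y": -23, "z": 10, "rx": 0, "ry": 0, "rz": 0}, {"x": -20, "y": -26, "z": 0, "rx": 0, "ry": 0, "rz": 0}, {"x": -20, "y": -26, "z": 0, "rx": 0, "ry": 0, "rz": 0}, {"x": -20, "y": -26, "z": 0, "rx": 0, "ry": 0, "rz": 0}, {"x": -20, "y": -26, "z": 0, "rx": 0, "ry": 0, "rz": 0}, {"x": -20, "y": -26, "z": 0, "rx": 0, "ry": 0, "rz": 0}, {"x": -17, "y": -22, "z": -5, "rx": 0, "ry": 0, "rz": 0}, {"x": -12, "y": -15, "z": -8, "rx": 0, "ry": 0, "rz": 0}, {"x": -6, "y": -8, "z": -8, "rx": 0, "ry": 0, "rz": 0}, {"x": -2, "y": -3, "z": -4, "rx": 0, "ry": 0, "rz": 0}, {"x": 0, "y": 0, "z": 0, "rx": 0, "ry": 0, "rz": 0}])

```text
clock: 18.4
tcp_pos: [0.4534, -0.2574, 0.1287]
tcp_rot: [-0.001, 1.0, -0.0, 0.007]
ft_force: [0.3, 0.4, -1.0]
opening: 0.0257
```

```bash
python3 - <<'E'
from h import *
delta((457,-255,10),90)
c=cam("wrist","w10.png");
E
```

```text
t 18.4 tcp [ 453.4 -257.4  128.7] shift [   3.6    2.4 -118.7] rot [ 0.0007  0.0144 -0.0025] F [ 0.3  0.4 -1. ] op 25.7 q [ 0.12  0.35  0.39  2.03 -0.2   0.79  2.2 ]
```

View pics/w10.png

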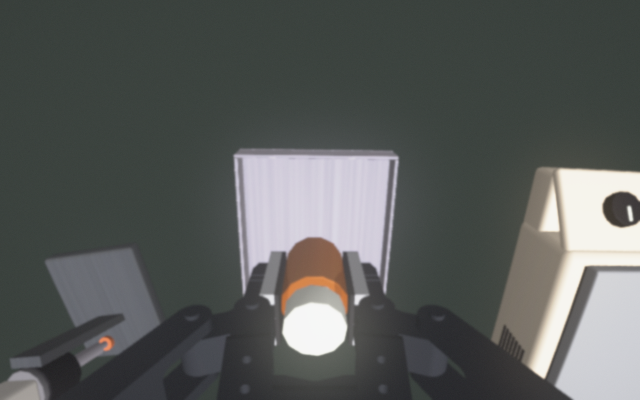

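The vial is held upright at (315,290) over the free half of the vial tray. I'll lower it in stages.

Call:
servo_tool(rows=[{"x": 1, "y": 1, "z": -15, "rx": 0, "ry": 0.006, "rz": -0.001}, {"x": 1, "y": 1, "z": -20, "rx": 0, "ry": 0.005, "rz": -0.001}, {"x": 0, "y": 0, "z": -20, "rx": 0, "ry": 0.003, "rz": 0}, {"x": 0, "y": 0, "z": -15, "rx": 0, "ry": 0, "rz": 0}, {"x": 0, "y": 0, "z": -8, "rx": 0, "ry": 0, "rz": 0}, {"x": 0, "y": 0, "z": 0, "rx": 0, "ry": 0, "rz": 0}, {"x": 0, "y": 0, "z": 0, "rx": 0, "ry": 0, "rz": 0}])

```text
clock: 19.03
tcp_pos: [0.4665, -0.2488, 0.0526]
tcp_rot: [-0.008, 1.0, -0.0, 0.006]
ft_force: [0.3, -0.0, 0.3]
opening: 0.0255
```

```bash
python3 - <<'E'
from h import *
delta((457,-255,10),90)
E
```

```text
t 19.03 tcp [ 466.5 -248.8   52.6] shift [ -9.5  -6.2 -42.6] rot [ 0.0006  0.0122 -0.0152] F [ 0.3 -0.   0.3] op 25.5 q [ 0.15  0.48  0.34  2.06 -0.27  0.63  2.25]
```

Call:
servo_tool(rows=[{"x": -4, "y": -3, "z": -5, "rx": 0, "ry": 0.006, "rz": -0.007}, {"x": -4, "y": -3, "z": -8, "rx": 0, "ry": 0.005, "rz": -0.006}, {"x": -2, "y": -1, "z": -8, "rx": 0, "ry": 0.002, "rz": 0}, {"x": -1, "y": 0, "z": -8, "rx": 0, "ry": 0, "rz": 0}, {"x": 0, "y": 0, "z": -4, "rx": 0, "ry": 0, "rz": 0}, {"x": 0, "y": 0, "z": 0, "rx": 0, "ry": 0, "rz": 0}, {"x": 0, "y": 0, "z": 0, "rx": 0, "ry": 0, "rz": 0}])

```text
clock: 19.62
tcp_pos: [0.4566, -0.257, 0.0191]
tcp_rot: [-0.001, 1.0, -0.001, 0.001]
ft_force: [-0.9, -0.5, 0.2]
opening: 0.0255
```

```bash
python3 - <<'E'
from h import *
delta((457,-255,10),90)
E
```

```text
t 19.62 tcp [ 456.6 -257.    19.1] shift [ 0.4  2.  -9.1] rot [ 0.0023  0.003  -0.0014] F [-0.9 -0.5  0.2] op 25.5 q [ 0.19  0.53  0.32  2.08 -0.3   0.57  2.28]
```

Call:
servo_tool(rows=[{"x": 0, "y": 0, "z": -4, "rx": 0.001, "ry": 0.002, "rz": 0}, {"x": 0, "y": 0, "z": -3, "rx": 0, "ry": 0, "rz": 0}, {"x": 0, "y": 0, "z": -1, "rx": 0, "ry": 0, "rz": 0}, {"x": 0, "y": 0, "z": -0.5, "rx": 0, "ry": 0, "rz": 0}, {"x": 0, "y": 0, "z": 0, "rx": 0, "ry": 0, "rz": 0}])

```text
clock: 20.03
tcp_pos: [0.4572, -0.2572, 0.0101]
tcp_rot: [-0.001, 1.0, -0.001, 0.001]
ft_force: [-0.2, 0.1, -0.1]
opening: 0.0256
```

Call:
servo_tool(rows=[{"x": 0, "y": 0, "z": -1, "rx": 0, "ry": 0, "rz": 0}, {"x": 0, "y": 0, "z": -0.7, "rx": 0, "ry": 0, "rz": 0}])

```text
clock: 20.2
tcp_pos: [0.4574, -0.2573, 0.0096]
tcp_rot: [-0.001, 1.0, -0.0, 0.001]
ft_force: [-2.2, 1.5, 10.1]
opening: 0.0253
```

Call:
servo_tool(rows=[{"x": 0, "y": 0, "z": 0.3, "rx": 0, "ry": 0, "rz": 0}, {"x": 0, "y": 0, "z": 0, "rx": 0, "ry": 0, "rz": 0}, {"x": 0, "y": 0, "z": 0, "rx": 0, "ry": 0, "rz": 0}, {"x": 0, "y": 0, "z": 0, "rx": 0, "ry": 0, "rz": 0}], gripper=0.5)

```text
clock: 20.53
tcp_pos: [0.4581, -0.2576, 0.0107]
tcp_rot: [-0.001, 1.0, -0.001, 0.002]
ft_force: [-0.8, 0.7, 0.0]
opening: 0.0424
```

Call:
servo_tool(rows=[{"x": 0, "y": 0, "z": 6, "rx": 0, "ry": 0, "rz": 0}, {"x": 0, "y": 0, "z": 15, "rx": 0, "ry": 0, "rz": 0}, {"x": 0, "y": 0, "z": 25, "rx": 0, "ry": 0, "rz": 0}, {"x": 0, "y": 0, "z": 30, "rx": 0, "ry": 0, "rz": 0}, {"x": 0, "y": 0, "z": 40, "rx": 0, "ry": 0, "rz": 0}, {"x": 0, "y": 0, "z": 40, "rx": 0, "ry": 0, "rz": 0}, {"x": 0, "y": 0, "z": 40, "rx": 0, "ry": 0, "rz": 0}, {"x": 0, "y": 0, "z": 40, "rx": 0, "ry": 0, "rz": 0}, {"x": 0, "y": 0, "z": 30, "rx": 0, "ry": 0, "rz": 0}, {"x": 0, "y": 0, "z": 10, "rx": 0, "ry": 0, "rz": 0}, {"x": 0, "y": 0, "z": 0, "rx": 0, "ry": 0, "rz": 0}])

```text
clock: 21.45
tcp_pos: [0.4519, -0.2562, 0.3022]
tcp_rot: [0.0, 1.0, -0.0, 0.001]
ft_force: [0.8, -0.1, -0.5]
opening: 0.0428
```

```bash
python3 - <<'E'
from h import *
delta((457,-255,10),90)
c=cam("wrist","w11.png");cam("top","t11.png")
W=cloud(c);x,y,z=W[...,0],W[...,1],W[...,2]
m=(z>.008)&(z<.022)&(y>-.56)&(y<-.35)&(x>.45)&(x<.70)
P=W[m];r=cv2.minAreaRect(P[:,:2].astype(np.float32)*1000);print(np.round(r[0],1),np.round(r[1],1),r[2],len(P))
E
```

```text
t 21.45 tcp [ 451.9 -256.2  302.2] shift [   5.1    1.2 -292.2] rot [0.0001 0.0012 0.0007] F [ 0.8 -0.1 -0.5] op 42.8 q [ 0.04  0.15  0.45  1.83 -0.07  1.18  2.09]
[ 563.3 -443.7] [109.9  85.7] 9.105528831481934 3984
```

View pics/w11.png

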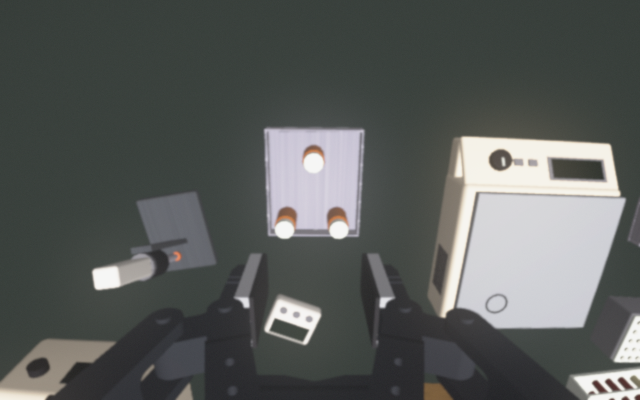

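The vial stands with the others at (313,160). The ring is now fully visible at (497,303), and the stand is at (175,235). Next I'll locate the probe axis and the ring.

```bash
cat > st.py <<'E'
from h import *
import sys
def ring(c,guess,thr=40):
    W=cloud(c);im=c["img"].astype(int);
    g=proj(c,[guess])[0];u,v=g.astype(int)
    sub=im[v-22:v+22,u-22:u+22].sum(2)/3
    m=sub<np.median(sub)-25
    n,l,s,ce=cv2.connectedComponentsWithStats(m.astype(np.uint8),connectivity=8)
    if n<2: return
    i=1+np.argmax(s[1:,4]);q=np.argwhere(l==i)[:,::-1]+[u-22,v-22]
    P=onplane(c,q,.085)[:,:2]*1000
    A=np.c_[2*P,np.ones(len(P))];sol=np.linalg.lstsq(A,(P**2).sum(1),rcond=None)[0]
    print("ring",sol[:2],"r",np.sqrt(sol[2]+sol[0]**2+sol[1]**2),len(P))
if __name__=="__main__":
    c=load("w11.png")
    ring(c,(.615,-.025,.085))
    W=cloud(c);x,y,z=W[...,0],W[...,1],W[...,2]
    m=(z>.05)&(y<-.38)&(y>-.56)&(x>.45)&(x<.64)
    for lo in np.arange(.03,.2,.01):
        k=(z>lo)&(z<lo+.01)&(y<-.38)&(y>-.56)&(x>.45)&(x<.64)
        if k.sum()>3: print(round(lo,3),k.sum(),W[k].mean(0).round(4),W[k].min(0).round(4)[:2],W[k].max(0).round(4)[:2])
    im=c["img"];a=cv2.resize(im[180:310,80:230],None,fx=5,fy=4.5,interpolation=cv2.INTER_CUBIC);cv2.imwrite("pics/w11c.png",a[:,:,::-1])
    for yaw in (9.1,10.0,-170.9):
        e=np.array([np.cos(np.radians(yaw)),np.sin(np.radians(yaw)),0])
        # origin 5mm in +x of the base middle
        o=np.array([.5633,-.4437,0])+.005*e
        foot=o+.020*e+[0,0,.030]; ax=-np.sin(np.radians(20))*e+[0,0,np.cos(np.radians(20))]
        print(yaw,"foot",foot,"z125",foot+.125*ax,"top",foot+.152*ax)
        print(proj(c,[foot,foot+.087*ax,foot+.152*ax]).round(1))
E
python3 st.py
```

```text
ring [627.94289013 -28.96441961] r 13.068084449805296 174
0.03 68 [ 0.5796 -0.4357  0.0349] [ 0.5617 -0.4462] [ 0.5919 -0.4296]
0.04 47 [ 0.5711 -0.4355  0.0455] [ 0.5584 -0.4509] [ 0.5854 -0.431 ]
0.05 50 [ 0.5687 -0.4359  0.0547] [ 0.5549 -0.4516] [ 0.5854 -0.4311]
0.06 28 [ 0.5559 -0.4352  0.0649] [ 0.5498 -0.4533] [ 0.5779 -0.4317]
0.07 29 [ 0.5503 -0.4354  0.0762] [ 0.5455 -0.4542] [ 0.5558 -0.4322]
0.08 116 [ 0.5574 -0.4313  0.0858] [ 0.5416 -0.45  ] [ 0.5805 -0.4257]
0.09 160 [ 0.5575 -0.4317  0.0953] [ 0.5383 -0.4545] [ 0.579  -0.4262]
0.1 305 [ 0.5498 -0.4391  0.1047] [ 0.5377 -0.4589] [ 0.5767 -0.4273]
0.11 220 [ 0.5571 -0.4367  0.1142] [ 0.5447 -0.4557] [ 0.5741 -0.4283]
0.12 110 [ 0.551  -0.434   0.1255] [ 0.5409 -0.4562] [ 0.5705 -0.4302]
0.13 128 [ 0.5478 -0.4344  0.135 ] [ 0.5384 -0.4568] [ 0.5611 -0.4306]
0.14 134 [ 0.5442 -0.4353  0.145 ] [ 0.5344 -0.4582] [ 0.5562 -0.4314]
0.15 131 [ 0.5403 -0.4356  0.1553] [ 0.5309 -0.4567] [ 0.5546 -0.4318]
0.16 239 [ 0.5354 -0.4393  0.1658] [ 0.5267 -0.4611] [ 0.5517 -0.4323]
0.17 487 [ 0.538  -0.4457  0.1731] [ 0.5271 -0.4603] [ 0.5495 -0.4335]
9.1 foot [ 0.58798535 -0.43974605  0.03      ] z125 [ 0.54577092 -0.4465077   0.14746158] top [ 0.5366526  -0.44796822  0.17283328]
[[176.9 255.1]
 [142.  265.6]
 [104.3 277. ]]
10.0 foot [ 0.58792019 -0.4393588   0.03      ] z125 [ 0.54581718 -0.44678269  0.14746158] top [ 0.53672293 -0.44838625  0.17283328]
[[177.2 255.1]
 [142.  265.7]
 [103.9 277.1]]
-170.9 foot [ 0.53861465 -0.44765395  0.03      ] z125 [ 0.58082908 -0.4408923   0.14746158] top [ 0.5899474  -0.43943178  0.17283328]
[[166.  221. ]
 [144.8 273.2]
 [124.2 325.1]]
```

View pics/w11c.png

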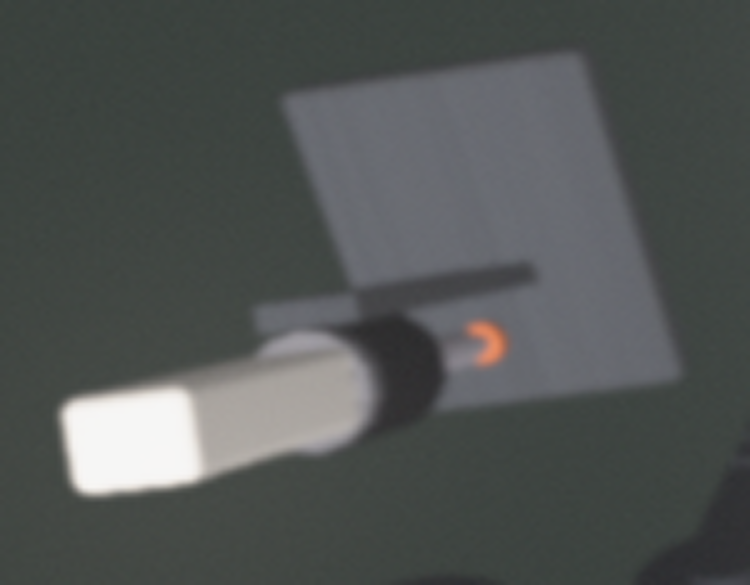

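Call:
servo_tool(rows=[{"x": 3, "y": -9, "z": 0, "rx": 0, "ry": 0, "rz": -0.06}, {"x": 3, "y": -9, "z": 0, "rx": 0, "ry": 0, "rz": -0.11}, {"x": 3, "y": -9, "z": 0, "rx": 0, "ry": 0, "rz": -0.12}, {"x": 3, "y": -9, "z": 0, "rx": 0, "ry": 0, "rz": -0.12}, {"x": 3, "y": -9, "z": 0, "rx": 0, "ry": 0, "rz": -0.12}, {"x": 3, "y": -9, "z": 0, "rx": 0, "ry": 0, "rz": -0.12}, {"x": 3, "y": -9, "z": 0, "rx": 0, "ry": 0, "rz": -0.12}, {"x": 3, "y": -9, "z": 0, "rx": 0, "ry": 0, "rz": -0.12}, {"x": 3, "y": -9, "z": 0, "rx": 0, "ry": 0, "rz": -0.12}, {"x": 3, "y": -9, "z": 0, "rx": 0, "ry": 0, "rz": -0.12}, {"x": 3, "y": -9, "z": 0, "rx": 0, "ry": 0, "rz": -0.12}, {"x": 3, "y": -9, "z": 0, "rx": 0, "ry": 0, "rz": -0.12}, {"x": 3, "y": -9, "z": 0, "rx": 0, "ry": 0, "rz": -0.12}, {"x": 3, "y": -9, "z": 0, "rx": 0, "ry": 0, "rz": -0.12}, {"x": 3, "y": -9, "z": 0, "rx": 0, "ry": 0, "rz": -0.12}, {"x": 3, "y": -9, "z": 0, "rx": 0, "ry": 0, "rz": -0.12}, {"x": 3, "y": -9, "z": 0, "rx": 0, "ry": 0, "rz": -0.12}, {"x": 3, "y": -9, "z": 0, "rx": 0, "ry": 0, "rz": -0.12}, {"x": 3, "y": -9, "z": 0, "rx": 0, "ry": 0, "rz": -0.12}, {"x": 3, "y": -9, "z": 0, "rx": 0, "ry": 0, "rz": -0.12}], gripper=0.8)

```text
clock: 23.22
tcp_pos: [0.4938, -0.4267, 0.2499]
tcp_rot: [0.936, 0.351, 0.014, -0.032]
ft_force: [-0.2, -0.3, 0.1]
opening: 0.0685
```

```bash
python3 - <<'E'
from h import *
delta((515,-451,250),279.5)
E
```

```text
t 23.22 tcp [ 493.8 -426.7  249.9] shift [ 21.2 -24.3   0.1] rot [-0.0674  0.0237 -0.5512] F [-0.2 -0.3  0.1] op 68.5 q [ 0.08  0.57  0.91  1.57 -0.51  1.29  0.24]
```

```bash
python3 - <<'E'
from h import *
delta((520.6,-450.9,225),279.5,20,-80.5)
E
```

```text
t 23.22 tcp [ 493.8 -426.7  249.9] shift [ 26.8 -24.2 -24.9] rot [ 0.0842 -0.2957 -0.5559] F [-0.2 -0.3  0.1] op 68.5 q [ 0.08  0.57  0.91  1.57 -0.51  1.29  0.24]
```

Call:
servo_tool(rows=[{"x": 4, "y": -3, "z": 0, "rx": 0.012, "ry": -0.042, "rz": -0.079}, {"x": 4, "y": -3, "z": 0, "rx": 0.012, "ry": -0.042, "rz": -0.079}, {"x": 4, "y": -3, "z": 0, "rx": 0.012, "ry": -0.042, "rz": -0.079}, {"x": 4, "y": -3, "z": 0, "rx": 0.012, "ry": -0.042, "rz": -0.079}, {"x": 4, "y": -3, "z": 0, "rx": 0.012, "ry": -0.042, "rz": -0.079}, {"x": 3, "y": -3, "z": 0, "rx": 0.012, "ry": -0.042, "rz": -0.079}, {"x": 0, "y": 0, "z": 0, "rx": 0.006, "ry": -0.022, "rz": -0.04}, {"x": 0, "y": 0, "z": 0, "rx": 0, "ry": 0, "rz": 0}])

```text
clock: 23.88
tcp_pos: [0.5102, -0.4417, 0.226]
tcp_rot: [0.984, 0.082, 0.155, -0.027]
ft_force: [-0.7, 0.4, -0.9]
opening: 0.0683
```

```bash
python3 - <<'E'
from h import *
delta((520.6,-450.9,225),279.5,20,-80.5)
cam("wrist","w12.png")
E
```

```text
t 23.88 tcp [ 510.2 -441.7  226. ] shift [10.4 -9.2 -1. ] rot [-0.0225 -0.0395 -0.005 ] F [-0.7  0.4 -0.9] op 68.3 q [ 0.13  0.55  0.94  1.72 -0.84  1.12 -0.04]
```

View pics/w12.png

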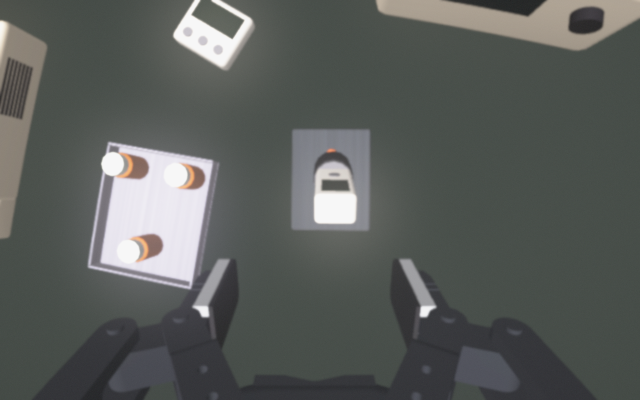

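```bash
python3 - <<'E'
from h import *
c=load("w12.png")
for z in(.17,.1728):print(onplane(c,[(335,208)],z), onplane(c,[(314,223),(355,223),(357,193),(316,193)],z).round(4))
W=cloud(c);x,y,z=W[...,0],W[...,1],W[...,2]
m=(z>.16)&(z<.185)&(y<-.42)&(y>-.48)&(x>.5)&(x<.58)&(c["img"].min(2)>215)
P=W[m];print(P.mean(0),cv2.minAreaRect(P[:,:2].astype(np.float32)*1000),m.sum())
A=np.c_[P[:,:2],np.ones(len(P))];print("plane",np.linalg.lstsq(A,P[:,2],rcond=None)[0])
for f in [[.5880,-.4396,.030]]:
  ax=np.array([-.337,-.0565,.940]);print(proj(c,[np.array(f)+k*ax for k in(.0,.0875,.152)]))
E
```

```text
[[ 0.53848952 -0.44740028  0.17      ]] [[ 0.527  -0.4361  0.17  ]
 [ 0.5314 -0.4612  0.17  ]
 [ 0.55   -0.4593  0.17  ]
 [ 0.5457 -0.4342  0.17  ]]
[[ 0.53856302 -0.44729782  0.1728    ]] [[ 0.5273 -0.4361  0.1728]
 [ 0.5315 -0.461   0.1728]
 [ 0.5499 -0.459   0.1728]
 [ 0.5457 -0.4342  0.1728]]
[ 0.53902771 -0.44665516  0.17309077] ((540.8663330078125, -446.744384765625), (22.910154342651367, 25.654600143432617), 9.19067096710205) 1250
plane [0.25458284 0.0090182  0.0398916 ]
[[331.29792858 154.70642129]
 [333.38956809 180.00551473]
 [335.94145421 211.11388033]]
```

Call:
servo_tool(rows=[{"x": 5, "y": -4, "z": -3, "rx": -0.012, "ry": -0.02, "rz": -0.003}, {"x": 5, "y": -3, "z": -6, "rx": -0.01, "ry": -0.016, "rz": -0.002}, {"x": 4, "y": 0, "z": -8, "rx": 0, "ry": -0.003, "rz": 0}, {"x": 1, "y": 0, "z": -4, "rx": 0, "ry": 0, "rz": 0}, {"x": 0, "y": 0, "z": 0, "rx": 0, "ry": 0, "rz": 0}, {"x": 0, "y": 0, "z": 0, "rx": 0, "ry": 0, "rz": 0}])

```text
clock: 24.43
tcp_pos: [0.5276, -0.447, 0.1982]
tcp_rot: [0.982, 0.085, 0.17, -0.015]
ft_force: [0.1, 0.2, 0.8]
opening: 0.068
```

```bash
cat > pr.py <<'E'
from h import *
import sys
# distance along and off-axis of the TCP relative to the probe in stand
F=np.array([589.2,-439.0,30.]);ax=np.array([-.3373,-.0565,.9397])
a=float(sys.argv[1])
delta(F+a*ax,279.6,20,-80.4)
p=np.array(robot.sense()["tcp_pos"])*1000-F
al=p@ax;o=p-al*ax;yj=np.array([-.165,.986,0])
print("along",al.round(1),"off jaw",(o@yj).round(1),"off perp",(o@np.cross(yj,ax)).round(1))
E
python3 pr.py 175
```

```text
t 24.43 tcp [ 527.6 -447.   198.2] shift [ 2.5 -1.9 -3.7] rot [-0.0003 -0.0057 -0.0064] F [0.1 0.2 0.8] op 68.0 q [ 0.15  0.58  0.9   1.74 -0.9   1.05  0.02]
along 179.2 off jaw 2.3 off perp -0.8
```

Call:
servo_tool(rows=[{"x": 3, "y": -1, "z": -8, "rx": 0, "ry": -0.003, "rz": -0.003}, {"x": 4, "y": 0, "z": -11, "rx": 0, "ry": -0.003, "rz": -0.003}, {"x": 3, "y": 0.5, "z": -9, "rx": 0, "ry": 0, "rz": 0}, {"x": 2, "y": 0.3, "z": -5, "rx": 0, "ry": 0, "rz": 0}, {"x": 0, "y": 0, "z": 0, "rx": 0, "ry": 0, "rz": 0}])

```text
clock: 24.85
tcp_pos: [0.5415, -0.4469, 0.1618]
tcp_rot: [0.981, 0.083, 0.174, -0.015]
ft_force: [0.1, 0.3, -0.3]
opening: 0.0686
```

```bash
python3 pr.py 107
```

```text
t 24.85 tcp [ 541.5 -446.9  161.8] shift [ 11.6   1.9 -31.2] rot [ 0.0001  0.001  -0.0012] F [ 0.1  0.3 -0.3] op 68.6 q [ 0.17  0.63  0.85  1.75 -0.96  1.    0.05]
along 140.4 off jaw 0.1 off perp -0.4
```

Call:
servo_tool(rows=[{"x": 3, "y": 0.5, "z": -8, "rx": 0, "ry": 0, "rz": 0}, {"x": 3, "y": 0.5, "z": -9, "rx": 0, "ry": 0, "rz": 0}, {"x": 2, "y": 0.3, "z": -6, "rx": 0, "ry": 0, "rz": 0}, {"x": 1, "y": 0.2, "z": -3, "rx": 0, "ry": 0, "rz": 0}, {"x": 0, "y": 0, "z": 0, "rx": 0, "ry": 0, "rz": 0}])

```text
clock: 25.27
tcp_pos: [0.5515, -0.4451, 0.1324]
tcp_rot: [0.981, 0.083, 0.173, -0.015]
ft_force: [0.5, 0.3, -0.4]
opening: 0.0683
```

```bash
python3 pr.py 107; python3 - <<'E'
from h import *
cam("wrist","w13.png")
E
```

```text
t 25.27 tcp [ 551.5 -445.1  132.4] shift [ 1.6  0.  -1.8] rot [-0.0003  0.0004 -0.0015] F [ 0.5  0.3 -0.4] op 68.3 q [ 0.2   0.66  0.8   1.76 -0.98  0.95  0.06]
along 109.3 off jaw 0.2 off perp -0.9
```

View pics/w13.png

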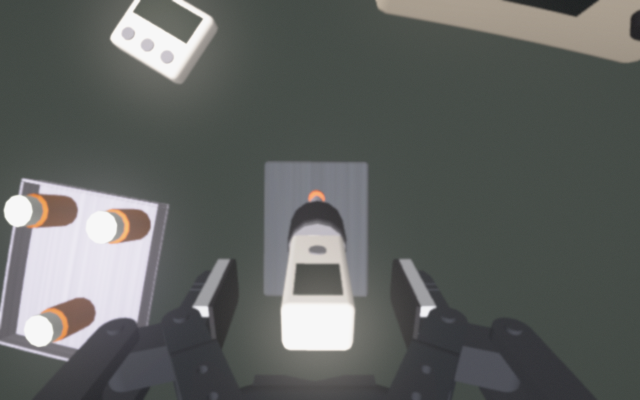

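The handle is centred between the open pads (318,300). I'll close on it.

Call:
servo_tool(rows=[{"x": 0, "y": 0, "z": 0, "rx": 0, "ry": 0, "rz": 0}, {"x": 0, "y": 0, "z": 0, "rx": 0, "ry": 0, "rz": 0}, {"x": 0, "y": 0, "z": 0, "rx": 0, "ry": 0, "rz": 0}, {"x": 0, "y": 0, "z": 0, "rx": 0, "ry": 0, "rz": 0}, {"x": 0, "y": 0, "z": 0, "rx": 0, "ry": 0, "rz": 0}, {"x": 0, "y": 0, "z": 0, "rx": 0, "ry": 0, "rz": 0}], gripper=0)

```text
clock: 25.82
tcp_pos: [0.551, -0.4464, 0.1342]
tcp_rot: [0.981, 0.083, 0.174, -0.014]
ft_force: [-0.2, -0.5, -1.3]
opening: 0.0255
```

```bash
python3 pr.py 107; python3 - <<'E'
from h import *
cam("wrist","w14.png")
E
```

```text
t 25.82 tcp [ 551.  -446.4  134.2] shift [ 2.1  1.4 -3.7] rot [ 0.002   0.0018 -0.0003] F [-0.2 -0.5 -1.3] op 25.5 q [ 0.2   0.65  0.8   1.76 -0.98  0.95  0.06]
along 111.3 off jaw -1.0 off perp -0.9
```

View pics/w14.png

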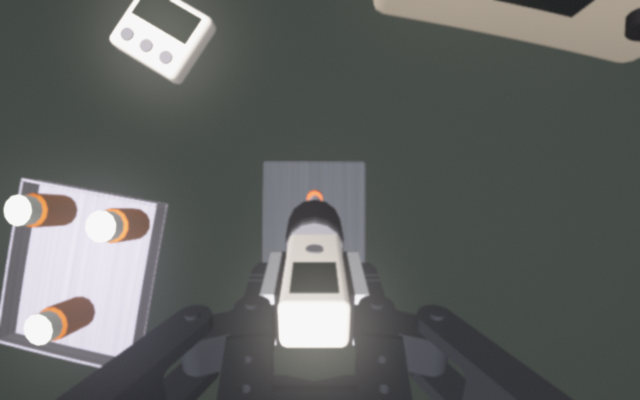

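Call:
servo_tool(rows=[{"x": -1.7, "y": -0.3, "z": 4.7, "rx": 0, "ry": 0, "rz": 0}, {"x": -3.4, "y": -0.6, "z": 9.4, "rx": 0, "ry": 0, "rz": 0}, {"x": -3.4, "y": -0.6, "z": 9.4, "rx": 0, "ry": 0, "rz": 0}, {"x": -1.7, "y": -0.3, "z": 4.7, "rx": 0, "ry": 0, "rz": 0}, {"x": 0, "y": 0, "z": 0, "rx": 0, "ry": 0, "rz": 0}])

```text
clock: 26.28
tcp_pos: [0.5399, -0.4489, 0.1655]
tcp_rot: [0.981, 0.083, 0.174, -0.013]
ft_force: [1.2, -0.3, -1.7]
opening: 0.0254
```

```bash
python3 pr.py 211
```

```text
t 26.28 tcp [ 539.9 -448.9  165.5] shift [-21.8  -2.   62.7] rot [0.0033 0.0021 0.0004] F [ 1.2 -0.3 -1.7] op 25.4 q [ 0.19  0.61  0.83  1.75 -0.94  0.99  0.04]
along 144.6 off jaw -1.7 off perp -0.9
```

Call:
servo_tool(rows=[{"x": -2, "y": -0.1, "z": 6, "rx": 0, "ry": 0, "rz": 0}, {"x": -4, "y": -0.5, "z": 11, "rx": 0, "ry": 0, "rz": 0}, {"x": -5, "y": -0.6, "z": 14, "rx": 0, "ry": 0, "rz": 0}, {"x": -5, "y": -0.6, "z": 14, "rx": 0, "ry": 0, "rz": 0}, {"x": -4, "y": -0.5, "z": 11, "rx": 0, "ry": 0, "rz": 0}, {"x": -2, "y": -0.3, "z": 6, "rx": 0, "ry": 0, "rz": 0}, {"x": 0, "y": 0, "z": 0, "rx": 0, "ry": 0, "rz": 0}])

```text
clock: 26.87
tcp_pos: [0.5139, -0.4524, 0.2362]
tcp_rot: [0.981, 0.082, 0.175, -0.012]
ft_force: [-0.2, 0.5, -0.7]
opening: 0.0252
```

```bash
python3 pr.py 211;python3 - <<'E'
from h import *
cam("wrist","w15.png")
E
```

```text
t 26.87 tcp [ 513.9 -452.4  236.2] shift [ 4.1  1.4 -7.9] rot [0.0037 0.0036 0.0019] F [-0.2  0.5 -0.7] op 25.2 q [ 0.16  0.52  0.9   1.72 -0.84  1.08 -0.03]
along 219.9 off jaw -0.7 off perp -1.3
```

View pics/w15.png

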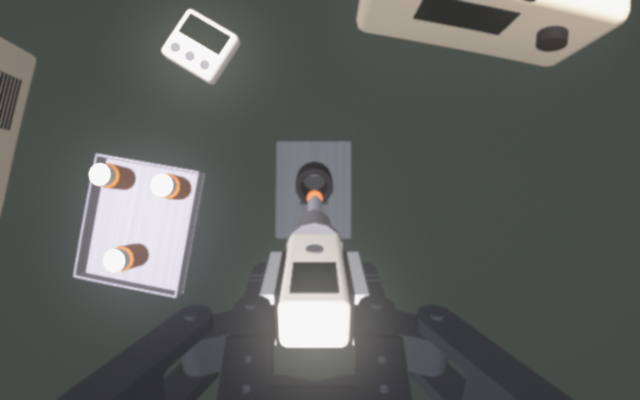

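The thermometer is clear of the sleeve. Next I'll lift, bring it upright and move above the plate.

Call:
servo_tool(rows=[{"x": -2, "y": 0, "z": 15, "rx": 0, "ry": 0, "rz": 0}, {"x": 0, "y": 0, "z": 25, "rx": 0, "ry": 0, "rz": 0}, {"x": 2, "y": 8, "z": 20, "rx": -0.003, "ry": 0.02, "rz": 0}, {"x": 5, "y": 18, "z": 10, "rx": -0.004, "ry": 0.025, "rz": 0}, {"x": 7, "y": 25, "z": 0, "rx": -0.005, "ry": 0.03, "rz": 0}, {"x": 7, "y": 28, "z": 0, "rx": -0.005, "ry": 0.03, "rz": 0}, {"x": 7, "y": 28, "z": 0, "rx": -0.005, "ry": 0.03, "rz": 0}, {"x": 7, "y": 28, "z": 0, "rx": -0.005, "ry": 0.03, "rz": 0}, {"x": 7, "y": 28, "z": 0, "rx": -0.005, "ry": 0.03, "rz": 0}, {"x": 7, "y": 28, "z": 0, "rx": -0.005, "ry": 0.03, "rz": 0}, {"x": 7, "y": 28, "z": 0, "rx": -0.005, "ry": 0.03, "rz": 0}, {"x": 7, "y": 28, "z": 0, "rx": -0.005, "ry": 0.03, "rz": 0}, {"x": 7, "y": 28, "z": 0, "rx": -0.005, "ry": 0.03, "rz": 0}, {"x": 7, "y": 28, "z": 0, "rx": -0.003, "ry": 0.02, "rz": 0}, {"x": 5, "y": 20, "z": 0, "rx": 0, "ry": 0, "rz": 0}, {"x": 3, "y": 10, "z": 0, "rx": 0, "ry": 0, "rz": 0}, {"x": 0, "y": 0, "z": 0, "rx": 0, "ry": 0, "rz": 0}])

```text
clock: 28.33
tcp_pos: [0.5949, -0.1008, 0.3162]
tcp_rot: [0.997, 0.08, -0.003, 0.004]
ft_force: [0.8, -0.3, -1.2]
opening: 0.0255
```

```bash
python3 - <<'E'
from h import *
delta((628,-29,260),270)
cam("wrist","w16.png"); cam("top","t16.png")
E
```

```text
t 28.33 tcp [ 594.9 -100.8  316.2] shift [ 33.1  71.8 -56.2] rot [ 0.0082 -0.0055 -0.1596] F [ 0.8 -0.3 -1.2] op 25.5 q [-0.68  0.46  1.12  1.64 -0.41  1.31 -0.91]
```

View pics/w16.png

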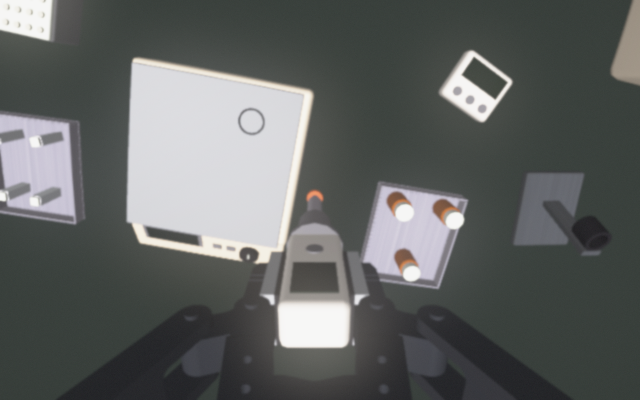

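```bash
cat > fr.py <<'E'
from h import *
from st import ring
import sys
def foot(c,s):
    R=Rn.from_quat(s["tcp_rot"]).as_matrix();p=np.array(s["tcp_pos"])
    print("probe axis(z):",(-R[:,2]).round(4))
    for L in(.108,.111,.114):
        f=p+L*R[:,2]; print(L,"foot",(f*1000).round(1),"px",proj(c,[f])[0].round(1))
    im=c["img"].astype(int);m=(im[...,0]>170)&(im[...,0]-im[...,2]>90)
    u,v=proj(c,[p+.11*R[:,2]])[0].astype(int)
    k=np.zeros_like(m);k[v-40:v+40,u-40:u+40]=True;m&=k
    q=np.argwhere(m)[:,::-1]
    if len(q): print("copper px",q.mean(0).round(1),q.min(0),q.max(0)); 
    W=cloud(c);P=W[m];print("copper depth pts",np.nanmedian(P,0).round(4),len(P))
if __name__=="__main__":
    n=sys.argv[1]
    s=robot.sense();c=load(n)
    foot(c,s);ring(c,(.628,-.029,.085))
E
python3 fr.py w16.png; python3 - <<'E'
from h import *
from st import ring
c=load("t16.png");ring(c,(.628,-.029,.085))
E
```

```text
probe axis(z): [0.0046 0.0098 0.9999]
0.108 foot [ 593.1 -105.4  208.5] px [320.2 199.8]
0.111 foot [ 593.1 -105.5  205.5] px [320.1 198.5]
0.114 foot [ 593.1 -105.5  202.5] px [320.1 197.3]
copper px [314.6 194.3] [307 191] [322 199]
copper depth pts [ 0.5976 -0.1004  0.2108] 74
ring [627.32806733 -28.78170772] r 13.064838380076651 249
ring [607.58404648 -62.99099776] r 30.21564492301008 470
```

```bash
python3 - <<'E'
t=open('h.py').read()
t=t.replace('np.savez("/tmp/"','c["p"]=np.array(s["tcp_pos"]);c["q"]=np.array(s["tcp_rot"])\n    np.savez("/tmp/"')
open('h.py','w').write(t)
t=open('fr.py').read()
t=t.replace('s=robot.sense();c=load(n)','c=load(n);s={"tcp_rot":c["q"],"tcp_pos":c["p"]}')
open('fr.py','w').write(t)
from h import *
delta((627.5,-29,260),270)
E
```

```text
t 28.43 tcp [ 593.6 -104.4  316.5] shift [ 33.9  75.4 -56.5] rot [ 0.0094 -0.0054 -0.1549] F [-0.  -0.  -0.4] op 25.8 q [-0.68  0.46  1.12  1.64 -0.41  1.31 -0.91]
```

Call:
servo_tool(rows=[{"x": 5, "y": 10, "z": -5, "rx": 0.003, "ry": -0.002, "rz": 0}, {"x": 7, "y": 16, "z": -8, "rx": 0.003, "ry": -0.002, "rz": 0}, {"x": 8, "y": 18, "z": -10, "rx": 0.003, "ry": -0.001, "rz": 0}, {"x": 7, "y": 16, "z": -10, "rx": 0, "ry": 0, "rz": 0}, {"x": 4, "y": 9, "z": -10, "rx": 0, "ry": 0, "rz": 0}, {"x": 2, "y": 4, "z": -6, "rx": 0, "ry": 0, "rz": 0}, {"x": 0, "y": 0, "z": 0, "rx": 0, "ry": 0, "rz": 0}, {"x": 0, "y": 0, "z": 0, "rx": 0, "ry": 0, "rz": 0}, {"x": 0, "y": 0, "z": 0, "rx": 0, "ry": 0, "rz": 0}])

```text
clock: 29.18
tcp_pos: [0.6265, -0.0301, 0.2606]
tcp_rot: [0.997, 0.072, -0.001, 0.0]
ft_force: [-0.5, -0.4, -1.1]
opening: 0.0255
```

```bash
python3 - <<'E'
from h import *
delta((627.5,-29,260),279)
cam("wrist","w17.png");cam("top","t17.png");cam("scene","s17.png")
E
python3 fr.py w17.png
```

```text
t 29.18 tcp [626.5 -30.1 260.6] shift [ 1.   1.1 -0.6] rot [ 0.0011 -0.0024  0.0134] F [-0.5 -0.4 -1.1] op 25.5 q [-0.73  0.55  1.07  1.66 -0.5   1.24 -0.99]
probe axis(z): [0.0024 0.0011 1.    ]
0.108 foot [626.3 -30.2 152.6] px [315.6 197.3]
0.111 foot [626.3 -30.2 149.6] px [315.5 196.1]
0.114 foot [626.2 -30.2 146.6] px [315.5 194.9]
copper px [314.2 194. ] [308 191] [321 198]
copper depth pts [ 0.6298 -0.0284  0.1553] 53
ring [625.62621758 -29.03063384] r 13.728250150048687 348
```

View pics/w17.png

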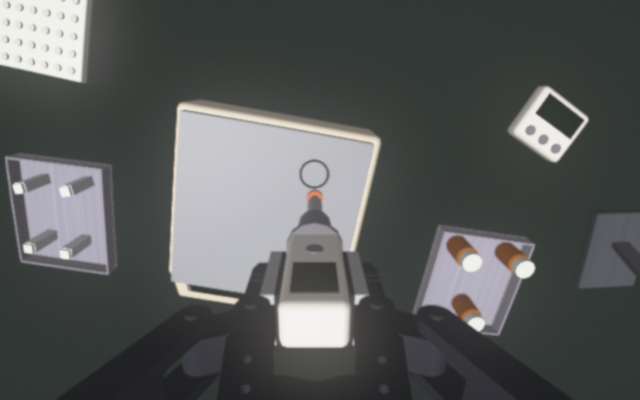

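View pics/s17.png

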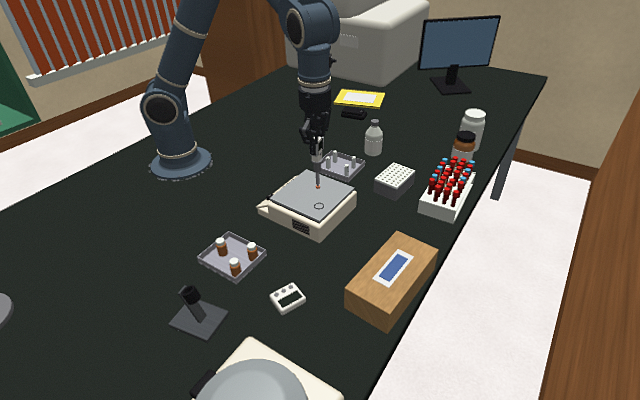

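Call:
servo_tool(rows=[{"x": 0, "y": 0, "z": -8, "rx": 0, "ry": 0, "rz": 0}, {"x": 0, "y": 0, "z": -12, "rx": 0, "ry": 0, "rz": 0}, {"x": 0, "y": 0, "z": -12, "rx": 0, "ry": 0, "rz": 0}, {"x": 0, "y": 0, "z": -6, "rx": 0, "ry": 0, "rz": 0}, {"x": 0, "y": 0, "z": -3, "rx": 0, "ry": 0, "rz": 0}, {"x": 0, "y": 0, "z": 0, "rx": 0, "ry": 0, "rz": 0}, {"x": 0, "y": 0, "z": 0, "rx": 0, "ry": 0, "rz": 0}, {"x": 0, "y": 0, "z": 0, "rx": 0, "ry": 0, "rz": 0}])

```text
clock: 30.0
tcp_pos: [0.6256, -0.0335, 0.2165]
tcp_rot: [0.998, 0.069, -0.0, 0.0]
ft_force: [-0.8, -0.2, -1.1]
opening: 0.0255
```

```bash
python3 - <<'E'
from h import *
delta((627.3,-29,205),279)
cam("wrist","w18.png")
c=load("w17.png")
im=c["img"].astype(int);g=im.mean(2)
# robust ring in w17
u0,v0=proj(c,[(.627,-.029,.085)])[0]
pts=[(u,v) for v in range(int(v0)-20,int(v0)+14) for u in range(int(u0)-20,int(u0)+20) if g[v,u]<140 and im[v,u].max()-im[v,u].min()<25]
P=onplane(c,pts,.085)[:,:2]*1000
k=np.ones(len(P),bool)
for _ in range(8):
    A=np.c_[2*P[k],np.ones(k.sum())];s=np.linalg.lstsq(A,(P[k]**2).sum(1),rcond=None)[0]
    r=np.sqrt(s[2]+s[0]**2+s[1]**2);e=abs(np.hypot(*(P-s[:2]).T)-r);k=e<2*max(np.median(e),.4)
print("ring",s[:2],r,k.sum(),len(P))
E
python3 fr.py w18.png
```

```text
t 30.0 tcp [625.6 -33.5 216.5] shift [  1.7   4.5 -11.5] rot [ 0.0007 -0.0005  0.0187] F [-0.8 -0.2 -1.1] op 25.5 q [-0.71  0.58  1.03  1.71 -0.54  1.16 -0.95]
ring [627.28538637 -28.72356391] 12.899805125385384 148 154
probe axis(z): [5.e-04 7.e-04 1.e+00]
0.108 foot [625.6 -33.5 108.5] px [315.6 197.3]
0.111 foot [625.6 -33.5 105.5] px [315.6 196.1]
0.114 foot [625.6 -33.5 102.5] px [315.5 194.9]
copper px [314.6 194.2] [308 191] [321 198]
copper depth pts [ 0.6287 -0.0323  0.1113] 61
ring [626.80736689 -28.86936412] r 12.54597845768984 553
```

View pics/w18.png

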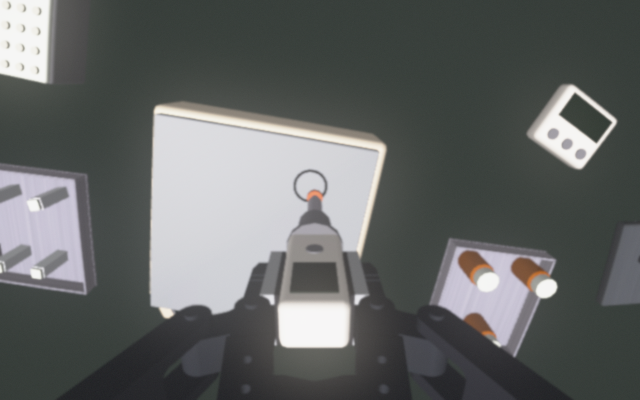

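Call:
servo_tool(rows=[{"x": 1, "y": 1.5, "z": -4, "rx": 0, "ry": 0, "rz": 0}, {"x": 1, "y": 1.5, "z": -5, "rx": 0, "ry": 0, "rz": 0}, {"x": 0.5, "y": 1, "z": -3, "rx": 0, "ry": 0, "rz": 0}, {"x": 0, "y": 0, "z": -1, "rx": 0, "ry": 0, "rz": 0}, {"x": 0, "y": 0, "z": 0, "rx": 0, "ry": 0, "rz": 0}, {"x": 0, "y": 0, "z": 0, "rx": 0, "ry": 0, "rz": 0}])

```text
clock: 30.55
tcp_pos: [0.6293, -0.0286, 0.2033]
tcp_rot: [0.998, 0.07, 0.001, 0.0]
ft_force: [-0.3, 0.8, -1.6]
opening: 0.0255
```

```bash
python3 - <<'E'
from h import *
delta((628,-30,200),279)
f=[]
for i in range(6):
    cam("wrist","w19.png");f.append(robot.sense()["ft_force"])
print(np.mean(f,0),np.std(f,0))
delta((628,-30,200),279)
E
python3 fr.py w19.png
```

```text
t 30.55 tcp [629.3 -28.6 203.3] shift [-1.3 -1.4 -3.3] rot [0.0005 0.0019 0.0176] F [-0.3  0.8 -1.6] op 25.5 q [-0.7   0.6   1.02  1.72 -0.56  1.14 -0.95]
[ 0.10344007  0.10252471 -1.35134558] [0.35476978 0.26576703 0.62473447]
t 30.85 tcp [629.4 -28.8 203.6] shift [-1.4 -1.2 -3.6] rot [0.0005 0.0024 0.0178] F [-0.4 -0.2 -1.1] op 25.5 q [-0.7   0.6   1.02  1.72 -0.56  1.14 -0.95]
probe axis(z): [-2.4e-03  5.0e-04  1.0e+00]
0.108 foot [629.6 -28.9  95.6] px [315.6 197.3]
0.111 foot [629.6 -28.9  92.6] px [315.5 196.1]
0.114 foot [629.6 -28.9  89.6] px [315.5 194.9]
copper px [314.4 194.3] [308 191] [321 198]
copper depth pts [ 0.6329 -0.0273  0.0983] 61
ring [625.52369116 -29.00661867] r 11.411141248070077 743
```

Call:
servo_tool(rows=[{"x": -0.7, "y": -0.6, "z": -2, "rx": 0, "ry": 0.001, "rz": 0}, {"x": -0.7, "y": -0.6, "z": -1.5, "rx": 0, "ry": 0.001, "rz": 0}, {"x": 0, "y": 0, "z": 0, "rx": 0, "ry": 0, "rz": 0}, {"x": 0, "y": 0, "z": 0, "rx": 0, "ry": 0, "rz": 0}])

```text
clock: 31.18
tcp_pos: [0.6279, -0.0303, 0.1999]
tcp_rot: [0.998, 0.069, 0.0, 0.0]
ft_force: [0.2, 0.4, -0.7]
opening: 0.0252
```

```bash
cat > fo.py <<'E'
from h import *
import sys
n=int(sys.argv[2]) if len(sys.argv)>2 else 6
f=[]
for i in range(n):
    cam("wrist",sys.argv[1]);f.append(robot.sense()["ft_force"])
print(np.mean(f,0).round(2),(np.std(f,0)/np.sqrt(n)).round(2))
delta((628,-30,196),279)
E
python3 fo.py w20.png 4
```

```text
[-0.3   0.02 -1.33] [0.28 0.22 0.13]
t 31.38 tcp [628.  -30.2 200. ] shift [ 0.   0.2 -4. ] rot [0.0004 0.0008 0.0179] F [-0.7  0.  -1.2] op 25.5 q [-0.7   0.6   1.02  1.73 -0.56  1.14 -0.94]
```

View pics/w20.png

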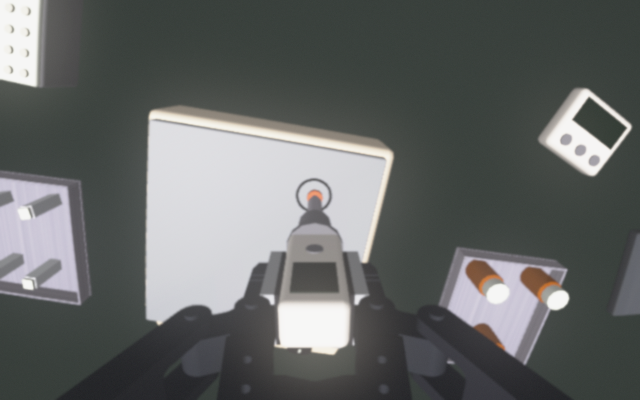

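Call:
servo_tool(rows=[{"x": 0, "y": 0, "z": -1.5, "rx": 0, "ry": 0.001, "rz": 0}, {"x": 0, "y": 0, "z": -1, "rx": 0, "ry": 0, "rz": 0}, {"x": 0, "y": 0, "z": 0, "rx": 0, "ry": 0, "rz": 0}])

```text
clock: 31.63
tcp_pos: [0.6281, -0.0302, 0.1974]
tcp_rot: [0.998, 0.07, -0.0, 0.0]
ft_force: [0.5, -0.4, -0.8]
opening: 0.0254
```

```bash
python3 fo.py w21.png 5
```

```text
[ 0.33  0.15 -1.07] [0.14 0.32 0.08]
t 31.88 tcp [628.2 -30.2 197.7] shift [-0.2  0.2 -1.7] rot [0.0004 0.0004 0.0178] F [ 0.9 -0.3 -1.2] op 25.6 q [-0.7   0.6   1.02  1.73 -0.56  1.13 -0.94]
```

Call:
servo_tool(rows=[{"x": 0, "y": 0, "z": -1, "rx": 0, "ry": 0, "rz": 0}, {"x": 0, "y": 0, "z": -0.7, "rx": 0, "ry": 0, "rz": 0}, {"x": 0, "y": 0, "z": 0, "rx": 0, "ry": 0, "rz": 0}])

```text
clock: 32.13
tcp_pos: [0.6283, -0.0303, 0.196]
tcp_rot: [0.998, 0.07, 0.0, 0.0]
ft_force: [0.1, 1.1, -1.5]
opening: 0.0254
```

```bash
python3 fo.py w22.png 6
```

```text
[-0.02  0.01 -1.54] [0.17 0.16 0.16]
t 32.43 tcp [628.4 -30.3 196.2] shift [-0.4  0.3 -0.2] rot [0.0004 0.0009 0.0178] F [-0.3  0.6 -1. ] op 25.4 q [-0.7   0.61  1.02  1.73 -0.56  1.13 -0.94]
```

Call:
servo_tool(rows=[{"x": 0, "y": 0, "z": -1, "rx": 0, "ry": 0, "rz": 0}, {"x": 0, "y": 0, "z": -0.7, "rx": 0, "ry": 0, "rz": 0}, {"x": 0, "y": 0, "z": 0, "rx": 0, "ry": 0, "rz": 0}])

```text
clock: 32.68
tcp_pos: [0.6285, -0.0304, 0.1947]
tcp_rot: [0.998, 0.07, 0.001, 0.0]
ft_force: [-1.3, 1.2, -0.1]
opening: 0.0251
```

```bash
python3 fo.py w23.png 6
```

```text
[-0.71 -0.12  0.18] [0.21 0.17 0.17]
t 32.98 tcp [628.6 -30.3 194.8] shift [-0.6  0.3  1.2] rot [0.0003 0.0014 0.0177] F [ 0.2 -0.6 -0.1] op 25.5 q [-0.7   0.61  1.01  1.73 -0.57  1.13 -0.94]
```

Call:
servo_tool(rows=[{"x": 0, "y": 0, "z": -1, "rx": 0, "ry": 0, "rz": 0}, {"x": 0, "y": 0, "z": -1, "rx": 0, "ry": 0, "rz": 0}, {"x": 0, "y": 0, "z": 0, "rx": 0, "ry": 0, "rz": 0}])

```text
clock: 33.23
tcp_pos: [0.6286, -0.0304, 0.1929]
tcp_rot: [0.998, 0.07, 0.001, 0.0]
ft_force: [-0.0, -0.1, 1.5]
opening: 0.0256
```

```bash
python3 fo.py w24.png 8
```

```text
[-0.33  0.15  0.89] [0.12 0.22 0.16]
t 33.63 tcp [628.6 -30.4 193. ] shift [-0.6  0.4  3. ] rot [0.0001 0.0016 0.0177] F [-0.4 -0.6  1.4] op 25.5 q [-0.69  0.61  1.01  1.73 -0.57  1.12 -0.94]
```

Call:
servo_tool(rows=[{"x": 0, "y": 0, "z": -1, "rx": 0, "ry": 0, "rz": 0}, {"x": 0, "y": 0, "z": -0.4, "rx": 0, "ry": 0, "rz": 0}, {"x": 0, "y": 0, "z": 0, "rx": 0, "ry": 0, "rz": 0}])

```text
clock: 33.88
tcp_pos: [0.6286, -0.0304, 0.1917]
tcp_rot: [0.998, 0.07, 0.001, 0.0]
ft_force: [-0.2, 0.4, 1.5]
opening: 0.0252
```

```bash
python3 fo.py w25.png 20; python3 - <<'E'
from h import *
cam("scene","s25.png");cam("top","t25.png")
for n,b in(("w25",(230,120,430,370)),("s25",(180,120,420,320))):
    c=load(n+".png");x0,y0,x1,y1=b
    cv2.imwrite("pics/"+n+"c.png",cv2.resize(c["img"][y0:y1,x0:x1],None,fx=2.4 if n=="w25" else 3.3,fy=2.4 if n=="w25" else 3,interpolation=cv2.INTER_CUBIC)[:,:,::-1])
E
python3 fr.py w25.png
```

```text
[-0.83  0.23  1.57] [0.11 0.1  0.15]
t 34.88 tcp [628.6 -30.4 191.7] shift [-0.6  0.4  4.3] rot [0.     0.0017 0.0176] F [-1.   0.3  2.7] op 25.3 q [-0.69  0.61  1.01  1.73 -0.57  1.12 -0.94]
probe axis(z): [-1.8e-03  1.0e-04  1.0e+00]
0.108 foot [628.8 -30.4  83.7] px [315.6 197.3]
0.111 foot [628.8 -30.4  80.7] px [315.5 196.1]
0.114 foot [628.8 -30.4  77.7] px [315.5 194.9]
copper px [314.1 195.1] [308 193] [320 198]
copper depth pts [ 0.6326 -0.0286  0.0905] 41
ring [625.56564227 -29.0628717 ] r 11.17313715485935 772
```

View pics/w25c.png

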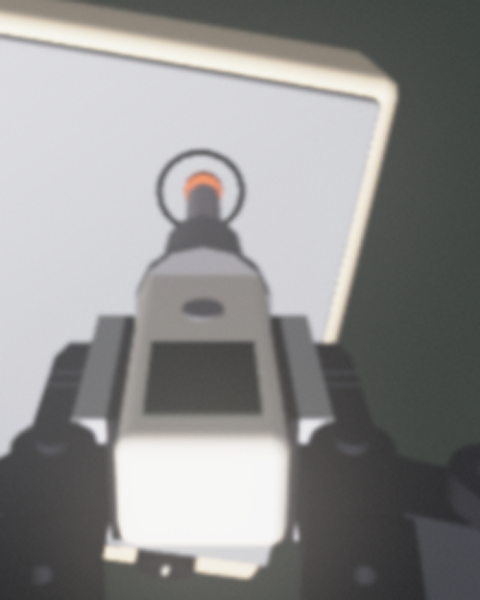

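View pics/s25c.png

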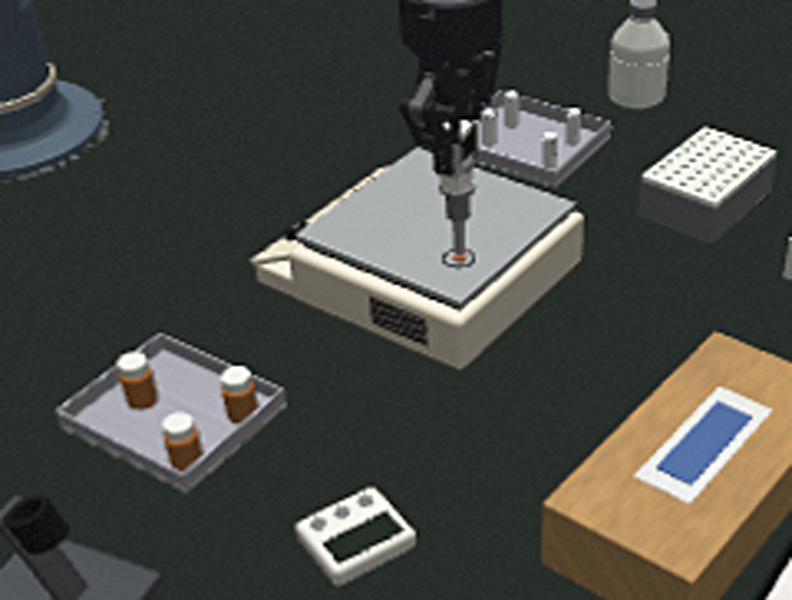

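The foot sits inside the ring, upright, with about 2.9 N of spring force. The pose held steady over the last second, so I'll hand in.

```bash
python3 - <<'E'
from h import *
delta((628,-30,191.7),279)
print(robot.sign_off())
E
```

```text
t 34.98 tcp [628.6 -30.4 191.7] shift [-0.6  0.4 -0. ] rot [-0.      0.0017  0.0176] F [-0.5  0.2  2. ] op 25.5 q [-0.69  0.61  1.01  1.73 -0.57  1.12 -0.94]
the job is handed in; nothing more can be done
None
```

I handed the job in at about 35 s, with the gripper still holding the thermometer on the plate.

- **Cuvettes and vial:** Both cuvettes stand upright in the cuvette tray, and the vial stands upright in the vial tray. I lowered each until I felt the tray floor, with a brief push of about 10–13 N, before releasing it.
- **Thermometer position:** It stands upright to about 0.1°. Its foot is about 2 mm or less from the ring's centre, and up to 6 mm would still keep it wholly inside.
- **Spring:** The force is about 2.9 N after subtracting the thermometer's weight. The tip has moved about 4 mm since it touched the plate, so the spring is about half in. That reading is noisy, about ±0.3 N, but it agrees with the distance moved. The pose held steady over the last second.

**What went less cleanly:**
- While I was lowering to the second cuvette, the arm drifted about 19 mm sideways. The cuvette moved about 4 mm on the plate but stayed standing, and I re-measured it before gripping.
- My automatic ring measurement was unreliable once the foot was inside the ring. I used the earlier measurements, which agreed to about 1 mm, and checked by eye in the final pictures.

The other items on the bench looked undisturbed in the last camera views.

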